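# Backdrop in the slot, bearing ball held up to it

## Task

Get the steel bearing ball ready for inspection: take the black backdrop panel out of the wooden block, slide it upright all the way down into the slot of the inspection stand and let go of it. Then lift the green tray by its white handle and, without letting the ball leave its pocket, hold it level and still so that the ball is over the yellow ring mark and the underside of the tray about 8 cm above the stand's plate; finish while still holding it there, with the panel still fully home. Do not disturb the tape roll or the wax tub.

Things in the scene. Friction and masses are not known exactly. Their poses are not given: they have to be found in the camera images.
- panel_center (a point): centre of the black backdrop panel, a flat slab 8 mm thick (its x), 80 mm wide (its y) and 90 mm tall (its z, up), with a red top edge, about 80 g. It starts standing upright in the wooden block, its lower 20 mm inside, its foot 8 mm above the table; it comes straight up out of it. Grip it across its thickness near the top, from above; either face may look either way in the stand
- panel_foot (a point): middle of the panel's bottom edge, 45 mm below panel_center; axes as panel_center
- park: wooden parking block 50 x 110 x 28 mm, fixed to the table, with a slot 20 mm deep along its y axis in its top; origin at the centre of its underside
- stand: inspection stand, fixed to the table: aluminium plate 180 (x) x 130 (y) x 10 mm, on it near its +x edge a grey block 34 x 108 mm whose top is 40 mm above the table; origin at the centre of the plate's underside, z up
- slot (a point): middle of the floor of the slot in the stand's grey block. The slot is open at the top, 10.5 mm wide (x), 84.5 mm long (y) and 25 mm deep (its floor 15 mm above the table), with a 3 mm bevelled mouth; the panel seated on its floor stands 65 mm out of it. Axes: x across the slot, away from the mark; y along the slot; z up
- mark (a point): centre of the yellow ring mark, 40 mm across, on the top of the stand's plate, 10 mm above the table and 90 mm in front (-x) of the slot; axes as slot
- tray_handle (a point): grip point on the white upright fin in the middle of the loose green tray: the fin is 34 mm wide (tray x), 10 mm thick (tray y) and its top is 61 mm above the tray's underside; this point is on its middle plane, 40 mm above the underside. Grip it across its thickness from above. Tray axes: x towards the pocket with the ball, z up. The tray with its ball weighs about 0.24 kg
- tray_base (a point): middle of the underside of the green tray; axes as tray_handle. The deck is 130 (x) x 80 (y) x 10 mm and has two round pockets, 30 mm across and 4 mm deep; the one at -x is empty
- pocket (a point): middle of the floor of the pocket that holds the ball, 44 mm from the tray's middle along its +x, 6 mm above the underside; axes as tray_handle
- ball_center (a point): centre of the loose steel ball, 24 mm in diameter; it rests free in the pocket with 3 mm of play and rolls out over the rim if the tray tips by about 45 degrees or is jerked
- tape_roll: bystander: roll of tan packing tape with a blue core, 100 mm across, 48 mm high, loose, at the back; origin at its underside
- wax_tub: bystander: white plastic tub with a blue lid, 66 mm across, 62 mm high, loose, at the back; origin at its underside
There are look-alikes about, which are no part of the job. Of the things shaped like the part that bears panel_center, the black one is meant.

How it is judged:
By the outcome, as a careful person would: the job done as asked, in the order asked, and still so for the second after the job is handed in, while the arm keeps its last pose, push and grip.
It also fails if it takes over 58 s, if anything falls off the work surface, if the arm or the gripper's body presses on something with over 40 N, if the wrist force passes 120 N, or if a joint passes its speed limit or range.

## Robot

A 6-joint arm with a two-finger parallel gripper is mounted at the origin on the work surface; the furniture and walls round the work are solid. World frame = base frame: x ahead of the robot, y to its left, z up, the work surface at z = 0. Lengths are in m, angles in rad, forces in N, time in s.
With the tool pointing down it reaches from about 0.25 to 0.725 m from the base axis. Payload 4 kg.
Tool frame: the origin (TCP) lies at the very end of the fingers, on their centre line; the grasp point (between the pads) lies 19 mm behind it; x points along the fingers, y is the direction in which the jaws open and shut, and the axes are right-handed (so a half turn about x gives the same grasp; the last joint's range is limited). The gripper opens to 85 mm and grips with 20 to 120 N. Pads are 22 mm wide; open, the fingers measure 114 mm over their backs; the gripper's body (76 mm by 85 mm) begins 54 mm behind the grasp point. The pads swing forward as they close: fully open they stand 13 mm farther back than shut.
Start: joints at [-1.219, 0.241, 0.005, 1.335, 0, 1.571], TCP at [0.172, -0.469, 0.231] pointing down, gripper open.
Joint ranges: [-2.72, 2.72], [-1.05, 1.87], [-1.09, 1.28], [-1.99, 2.15], [-1.42, 1.44], [-3.14, 3.14]. Speed limits (rad/s): [2.79, 2.79, 3.14, 3.14, 3.14, 3.14].

## Interface

Orientations are given as a unit quaternion [x, y, z, w].
In Python, from workcell import get_obs, camera, job_done gives the robot as it stands. The module is installed in compiled form; this text tells all that it offers.
- The arm moves only by the tool arm_command, never from a script. Its argument "motion" is a list of rows, each an object of numbers: "x", "y", "z": the shift along the tool's x, y, z in m; "roll": the turn about the tool's x in rad; "fingers": the opening, from 0 (shut) to 1 (fully open). A call has 1 to 20 rows; each row shifts and turns the pose as measured when the row begins, along the tool's axes as they then stand; what a row does not reach is not made up. A row lasts 1/12 s, in which the tool goes at most 41.7 mm and 7.16 degrees, less where a joint would pass 70% of its speed; a pose out of reach is approached as far as the arm can. A call is refused whole if a number of a shift passes 0.0417 or a number of a turn 0.125, either way. A call with a gripper value outside its range is refused whole. The fingers move at their own pace and stop on an object; the grip force is fixed at half the most. Time passes only in rows, so rows that do not move let the fingers close. It gives the time, the measured TCP pose, the force and the opening at its end, in the units of the state.
- get_obs(): the state, without advancing time (a new reading comes with each control period).
- camera(name): name is "scene" or "top" or "wrist"; returns a dict with "frame" (420x560x3 uint8, red, green, blue), "intrinsics" (3x3 intrinsics, pixels), "k1" (the pictures are not rectified: a ray, as slopes to the right and down, at radius r is drawn at 1 + k1 r^2 times it, then the intrinsics apply), "rvec" (rotation vector, rad) and "tvec" (3), from world to camera coordinates, as OpenCV has them. Camera axes: x right, y down, z forward; pixel columns grow to the right and rows downward; lengths in m; the calibration is good to about 2 mm. A picture is of the moment at which its call begins. There is no depth.
- job_done(): hands the job in, once; it reports no verdict.
The state is a dict: "clock": time; "joint_pos": joint angles; "joint_vel": joint speeds; "tau": joint torques, N m; "eef_pos": TCP position; "tool_rot": TCP orientation; "ft_force": force on the tool from outside, world axes, zero at the start; "ft_torque": the same for the moment, N m; "grip_width": finger opening in m.
Only numpy, scipy, OpenCV 4.12 (cv2) and the standard library are available. Lean on these libraries where they do the work, as an engineer would, in place of code of your own. Each camera call takes 0.05 s, during which the arm holds its last target.

## Working session

There is one attempt and no reset: what is moved stays moved. The work goes in short steps, Python scripts to look and compute and a tool call to move; the robot and the scene stay as the last step left them, time stands still between calls to the robot, and variables do not carry over. Pictures are saved under pics/ and viewed, and the job is handed in when it is done.

Besides the shell and the picture viewer there is one more tool, called after "Emit:" in YAML: its name, and indented under it one key for each argument. arm_command: Moves the arm, as the interface text tells. Its arguments: {"type":"object","properties":{"motion":{"type":"array","items":{"type":"object","properties":{"x":{"type":"number"},"y":{"type":"number"},"z":{"type":"number"},"roll":{"type":"number"},"fingers":{"type":"number"}}}}},"required":["motion"]}

```bash
mkdir -p pics
cat > h.py <<'E'
import numpy as np, cv2
from workcell import get_obs, camera, job_done
def snap(name, fn):
    c=camera(name); f=np.ascontiguousarray(c['frame'][:,:,::-1]); cv2.imwrite('pics/'+fn+'.png',f)
    np.savez('pics/'+fn+'.npz',**{k:np.array(v) for k,v in c.items()})
    return c
def load(fn): return dict(np.load('pics/'+fn+'.npz'))
def D(c): return np.array([float(c['k1']),0,0,0,0])
def ray(c,uv):
    p=cv2.undistortPoints(np.array(uv,float).reshape(-1,1,2),np.array(c['intrinsics']),D(c)).reshape(-1,2)
    R=cv2.Rodrigues(np.array(c['rvec']))[0]; t=np.array(c['tvec']).reshape(3)
    d=np.c_[p,np.ones(len(p))]@R; return -R.T@t, d
def plane(c,uv,z):
    o,d=ray(c,uv); return o+d*((z-o[2])/d[:,2])[:,None]
def proj(c,P):
    return cv2.projectPoints(np.array(P,float).reshape(-1,1,3),np.array(c['rvec']).reshape(3),np.array(c['tvec']).reshape(3),np.array(c['intrinsics']),D(c))[0].reshape(-1,2)
E
python3 - <<'E'
from h import *
for n in ['scene','top','wrist']:
    c=snap(n,n+'0'); print(n,np.array(c['intrinsics']).tolist(),c['k1'],ray(c,[[280,210]]))
o=get_obs(); print(o)
E
```

```text
scene [[443.4602832802675, 0.0, 283.68729514044855], [0.0, 443.4602832802675, 203.40067787126674], [0.0, 0.0, 1.0]] -0.05219327469496211 (array([-0.23529179,  0.67966093,  1.04359042]), array([[ 0.55402587, -0.43544951, -0.70973915]]))
top [[496.3057292910896, 0.0, 280.21382446702273], [0.0, 496.3057292910896, 202.90840969200462], [0.0, 0.0, 1.0]] -0.041494382360266584 (array([0.35158332, 0.03958353, 1.32307459]), array([[ 0.12686903,  0.00877357, -0.99198368]]))
wrist [[354.97557132038713, 0.0, 278.96784750913326], [0.0, 354.97557132038713, 213.9391619217459], [0.0, 0.0, 1.0]] -0.09075330445815347 (array([ 0.25194554, -0.43876885,  0.37332057]), array([[-0.29722981, -0.11069213, -0.94843729]]))
{'clock': 0.15, 'joint_pos': array([-1.21900549e+00,  2.41272489e-01,  4.01077625e-03,  1.33519000e+00,
        3.10472546e-06,  1.57075474e+00]), 'joint_vel': array([-0.00062375, -0.00075633,  0.00645197, -0.00139599, -0.0006358 ,
       -0.00202903]), 'tau': array([-5.60149601e-04, -3.72634470e+01,  2.52638948e+01,  1.23603814e-02,
       -1.02080073e-04,  1.60576938e-06]), 'eef_pos': array([ 0.17212292, -0.46892131,  0.23059245]), 'tool_rot': array([-0.69609216, -0.12432734,  0.69629481, -0.12317448]), 'ft_force': array([0.10173623, 0.88154559, 0.38697298]), 'ft_torque': array([ 0.02213129, -0.00625771, -0.01491121]), 'grip_width': 0.08539879193425834}
```

View pics/scene0.png

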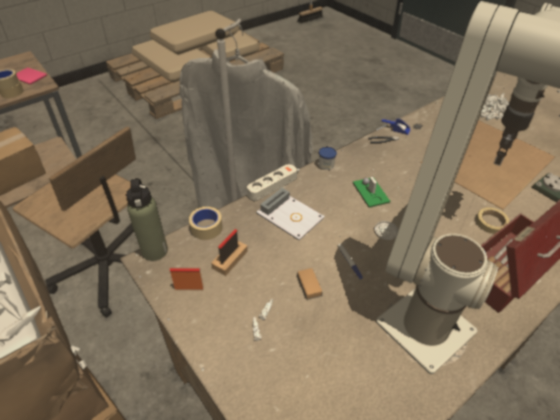

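View pics/top0.png

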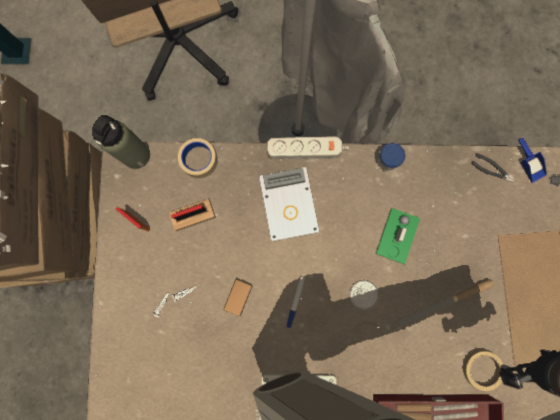

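View pics/wrist0.png

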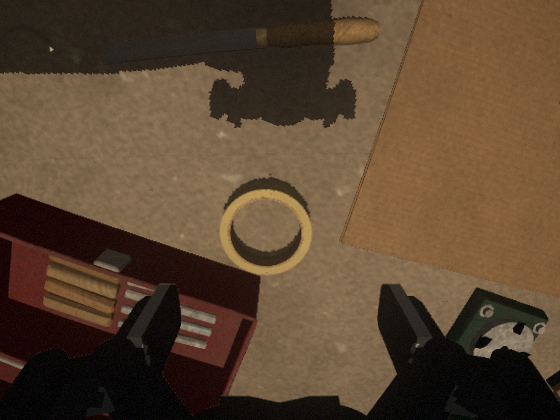

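The top view shows the black panel with its red top in the wooden block at about (192,213). The stand is at (289,204), with the grey slot block at (284,179) and the ring at (291,213). The green tray is at (399,236), with the ball at about (404,220). The red look-alike panel is at (131,218), the tape roll at (197,157) and the tub at (392,156). Next I'll zoom in.

Run:
```python
import cv2
t=cv2.imread('pics/top0.png'); s=cv2.imread('pics/scene0.png')
import numpy as np
def z(im,x,y,w,h,k): return cv2.resize(im[y:y+h,x:x+w],None,fx=k,fy=k,interpolation=cv2.INTER_CUBIC)
a=np.hstack([z(t,160,190,70,50,5),z(t,365,200,70,50,5)]); b=np.hstack([z(t,250,158,80,90,5)[:, :400], np.zeros((450,300,3),np.uint8)])
cv2.imwrite('pics/z1.png',a)
cv2.imwrite('pics/z2.png',np.hstack([z(t,250,160,80,90,5),z(s,200,220,60,60,6)[:360].copy() if 0 else cv2.resize(s[225:275,205:255],(400,450))]))
cv2.imwrite('pics/z3.png',np.hstack([cv2.resize(s[180:250,250:330],(400,350)),cv2.resize(s[165:215,345:395],(350,350))]))
```

```text
(no output)
```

View pics/z1.png

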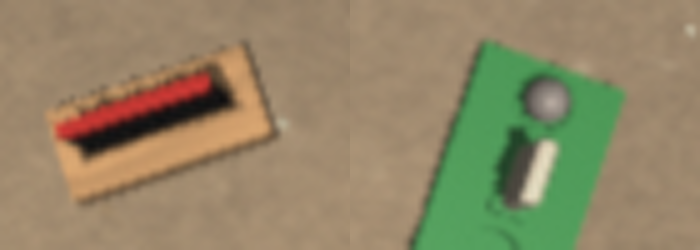

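View pics/z2.png

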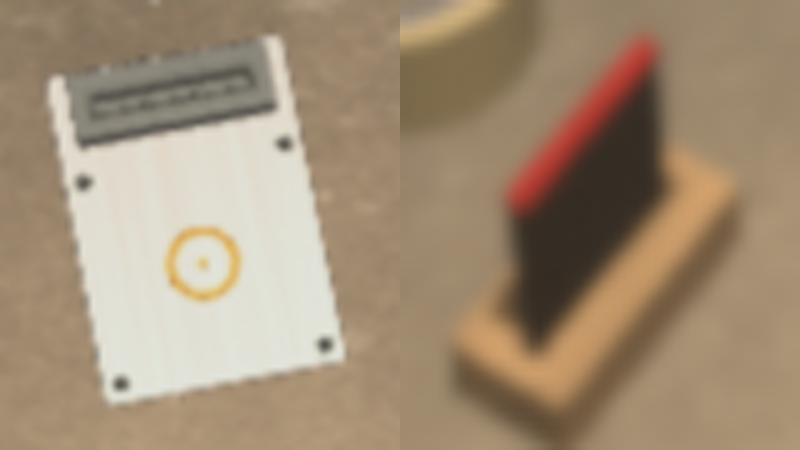

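View pics/z3.png

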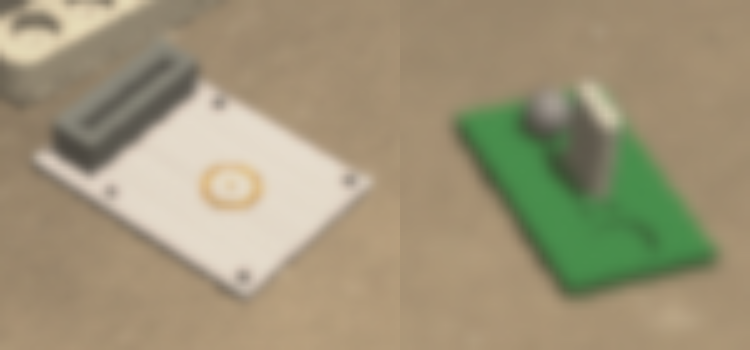

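```bash
cat > m.py <<'E'
from h import *
def comps(c,mask,roi):
    m=np.zeros(mask.shape,np.uint8); x,y,w,h=roi; m[y:y+h,x:x+w]=mask[y:y+h,x:x+w]
    n,l,s,ce=cv2.connectedComponentsWithStats(m); i=1+np.argmax(s[1:,4]); return (l==i).astype(np.uint8)
def rect(c,m,z):
    ct=max(cv2.findContours(m,cv2.RETR_EXTERNAL,cv2.CHAIN_APPROX_NONE)[0],key=cv2.contourArea)
    P=plane(c,ct.reshape(-1,2),z)[:,:2]
    (cx,cy),(w,h),a=cv2.minAreaRect((P*1000).astype(np.float32))
    if w<h: w,h,a=h,w,a+90
    return cx,cy,w,h,(a+90)%180-90
def hsv(c): return cv2.cvtColor(c['frame'],cv2.COLOR_RGB2HSV)
E
python3 - <<'E'
from m import *
c=load('top0'); H=hsv(c); h,s,v=H[...,0],H[...,1],H[...,2]
red=(((h<6)|(h>172))&(s>150)&(v>90)).astype(np.uint8)
m=comps(c,red,(160,190,70,50)); print('panel top',rect(c,m,.098))
wood=((h>8)&(h<20)&(s>80)&(v>120)).astype(np.uint8)
m=comps(c,cv2.morphologyEx(wood,cv2.MORPH_CLOSE,np.ones((9,9))),(160,190,70,50)); print('park',rect(c,m,.028))
g=((h>50)&(h<85)&(s>100)).astype(np.uint8)
m=comps(c,g,(365,200,70,70)); print('tray',rect(c,cv2.morphologyEx(m,cv2.MORPH_CLOSE,np.ones((15,15))),.010))
pl=((s<40)&(v>180)).astype(np.uint8); m=comps(c,pl,(250,160,80,90)); print('plate',rect(c,m,.010))
gr=((s<40)&(v>80)&(v<150)).astype(np.uint8); m=comps(c,cv2.morphologyEx(gr,cv2.MORPH_CLOSE,np.ones((7,7))),(250,160,80,35)); print('grey',rect(c,m,.04))
y=((h>12)&(h<30)&(s>110)&(v>150)).astype(np.uint8); m=comps(c,y,(270,195,40,35)); print('ring',rect(c,m,.01),np.argwhere(m).mean(0)[::-1])
ball=plane(c,[[365+548/5-70,200+100/5]],.018); print('ball',ball)
E
```

```text
panel top (502.9418640136719, 284.4916687011719, 79.36029815673828, 9.62123966217041, -70.6141471862793)
park (498.67864990234375, 295.35711669921875, 147.32728576660156, 122.04586029052734, -89.19241255521774)
tray (455.5389404296875, -261.546142578125, 126.9817886352539, 77.59738159179688, -19.58081817626953)
plate (537.9542846679688, 28.732460021972656, 179.6534881591797, 128.89773559570312, 11.45525074005127)
grey (594.0892333984375, 42.18275451660156, 106.07305908203125, 50.69178009033203, -76.99632549285889)
ring (513.1817626953125, 23.12162971496582, 34.900901794433594, 34.65552520751953, 0.6998294591903687) [290.27083333 212.54166667]
ball [[ 0.49586987 -0.27887842  0.018     ]]
```

```bash
cat > g.py <<'E'
from h import *
from scipy.spatial.transform import Rotation as R
def go(P,yaw=None):
    """world target, jaw-axis heading deg (mod 180) -> tool shift"""
    o=get_obs(); M=R.from_quat(o['tool_rot']).as_matrix(); d=M.T@(np.array(P)-o['eef_pos'])
    hy=np.degrees(np.arctan2(M[1,1],M[0,1])); print('t',o['clock'],'tcp',o['eef_pos'].round(4),'xaxis',M[:,0].round(4),'jaw heading',hy.round(2),'j',o['joint_pos'].round(3), 'F',o['ft_force'].round(2),'w',round(o['grip_width'],4))
    print('shift total',d.round(4))
    if yaw is not None:
        e=(yaw-hy+90)%180-90; print('world yaw err deg',e,'roll total',-np.radians(e))
        # shift with incremental roll: report world vec too
    print('M',M.round(3).tolist())
E
python3 - <<'E'
from g import *
go([.503,.2845,.231],19.4)
E
```

```text
t 0.15 tcp [ 0.1721 -0.4689  0.2306] xaxis [-6.0e-04  1.6e-03 -1.0e+00] jaw heading -69.84 j [-1.219  0.241  0.004  1.335  0.     1.571] F [0.1  0.88 0.39] w 0.0854
shift total [ 0.0006 -0.5932 -0.5703]
world yaw err deg 89.24148728882508 roll total -1.5575577825666655
M [[-0.001, 0.345, -0.939], [0.002, -0.939, -0.345], [-1.0, -0.002, -0.0]]
```

Emit:
arm_command:
  motion:
    - {"z": -0.04, "y": 0.003, "roll": -0.075}
    - {"z": -0.04, "y": 0.003, "roll": -0.075}
    - {"z": -0.04, "y": 0.003, "roll": -0.075}
    - {"z": -0.04, "y": 0.003, "roll": -0.075}
    - {"z": -0.04, "y": 0.003, "roll": -0.075}
    - {"z": -0.04, "y": 0.003, "roll": -0.075}
    - {"z": -0.04, "y": 0.003, "roll": -0.075}
    - {"z": -0.04, "y": 0.003, "roll": -0.075}
    - {"z": -0.04, "y": 0.003, "roll": -0.075}
    - {"z": -0.04, "y": 0.003, "roll": -0.075}
    - {"z": -0.04, "y": 0.003, "roll": -0.075}
    - {"z": -0.04, "y": 0.003, "roll": -0.075}
    - {"z": -0.04, "y": 0.003, "roll": -0.075}
    - {"z": -0.04, "y": 0.003, "roll": -0.075}
    - {"z": -0.04, "y": 0.003, "roll": -0.075}
    - {"z": -0.04, "y": 0.003, "roll": -0.075}

```text
schema error: expected keys x, y, z, roll, fingers
```

Run:
```python
from g import *
go([.503,.2845,.231],19.4)
```

```text
t 0.15 tcp [ 0.1721 -0.4689  0.2306] xaxis [-6.0e-04  1.6e-03 -1.0e+00] jaw heading -69.84 j [-1.219  0.241  0.004  1.335  0.     1.571] F [0.1  0.88 0.39] w 0.0854
shift total [ 0.0006 -0.5932 -0.5703]
world yaw err deg 89.24148728882508 roll total -1.5575577825666655
M [[-0.001, 0.345, -0.939], [0.002, -0.939, -0.345], [-1.0, -0.002, -0.0]]
```

All five keys are needed in every row.

Emit:
arm_command:
  motion:
    - {"x": 0, "z": -0.04, "y": 0.003, "roll": -0.075, "fingers": 1}
    - {"x": 0, "z": -0.04, "y": 0.003, "roll": -0.075, "fingers": 1}
    - {"x": 0, "z": -0.04, "y": 0.003, "roll": -0.075, "fingers": 1}
    - {"x": 0, "z": -0.04, "y": 0.003, "roll": -0.075, "fingers": 1}
    - {"x": 0, "z": -0.04, "y": 0.003, "roll": -0.075, "fingers": 1}
    - {"x": 0, "z": -0.04, "y": 0.003, "roll": -0.075, "fingers": 1}
    - {"x": 0, "z": -0.04, "y": 0.003, "roll": -0.075, "fingers": 1}
    - {"x": 0, "z": -0.04, "y": 0.003, "roll": -0.075, "fingers": 1}
    - {"x": 0, "z": -0.04, "y": 0.003, "roll": -0.075, "fingers": 1}
    - {"x": 0, "z": -0.04, "y": 0.003, "roll": -0.075, "fingers": 1}
    - {"x": 0, "z": -0.04, "y": 0.003, "roll": -0.075, "fingers": 1}
    - {"x": 0, "z": -0.04, "y": 0.003, "roll": -0.075, "fingers": 1}
    - {"x": 0, "z": -0.04, "y": 0.003, "roll": -0.075, "fingers": 1}
    - {"x": 0, "z": -0.04, "y": 0.003, "roll": -0.075, "fingers": 1}

```text
clock: 1.32
eef_pos: [0.5639, -0.0878, 0.2224]
tool_rot: [-0.532, -0.466, 0.535, -0.461]
ft_force: [0.6, 0.4, 0.0]
grip_width: 0.0858
```

Run:
```python
from g import *
go([.503,.2845,.231],19.4)
```

```text
t 1.3167 tcp [ 0.5639 -0.0878  0.2224] xaxis [-0.0085  0.0026 -1.    ] jaw heading -8.03 j [-1.550e-01  3.930e-01  1.950e-01  1.382e+00  1.000e-03  1.556e+00] F [0.55 0.44 0.02] w 0.0858
shift total [-0.0071 -0.1123 -0.3602]
world yaw err deg 27.425928361111374 roll total -0.47867275031748585
M [[-0.008, 0.99, -0.14], [0.003, -0.14, -0.99], [-1.0, -0.009, -0.001]]
```

Run:
```python
from h import *
c=snap('wrist','w1')
```

```text
(no output)
```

View pics/w1.png

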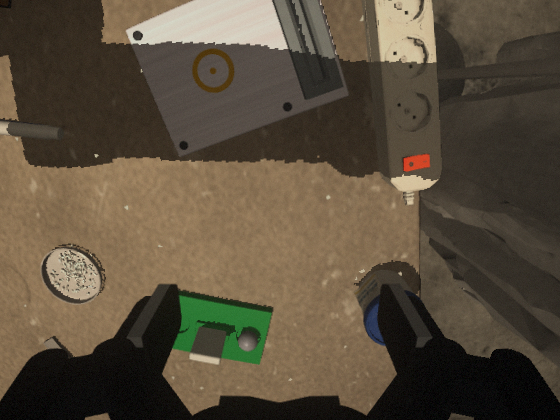

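This wrist view shows the ring at (213,70), the stand partly cut off at the top, and the tray partly behind the fingers. I'll move on for a full view of the stand.

Emit:
arm_command:
  motion:
    - {"x": -0.003, "z": -0.04, "y": -0.003, "roll": -0.05, "fingers": 1}
    - {"x": -0.003, "z": -0.04, "y": -0.003, "roll": -0.05, "fingers": 1}
    - {"x": -0.003, "z": -0.04, "y": -0.003, "roll": -0.05, "fingers": 1}
    - {"x": 0, "z": 0, "y": 0, "roll": 0, "fingers": 1}

```text
clock: 1.7
eef_pos: [0.5652, 0.0395, 0.2289]
tool_rot: [0.491, 0.513, -0.492, 0.503]
ft_force: [0.1, -0.7, 0.7]
grip_width: 0.0853
```

Run:
```python
from g import *
c=snap('wrist','w2')
go([.503,.2845,.231],19.4)
```

```text
t 1.75 tcp [0.5652 0.0367 0.2285] xaxis [-0.0121  0.0064 -0.9999] jaw heading 1.67 j [0.061 0.384 0.198 1.396 0.007 1.603] F [-0.17 -0.75 -0.26] w 0.0854
shift total [-1.000e-04 -5.500e-02 -2.495e-01]
world yaw err deg 17.73106574480957 roll total -0.30946547713450767
M [[-0.012, 1.0, 0.029], [0.006, 0.029, -1.0], [-1.0, -0.012, -0.007]]
```

View pics/w2.png

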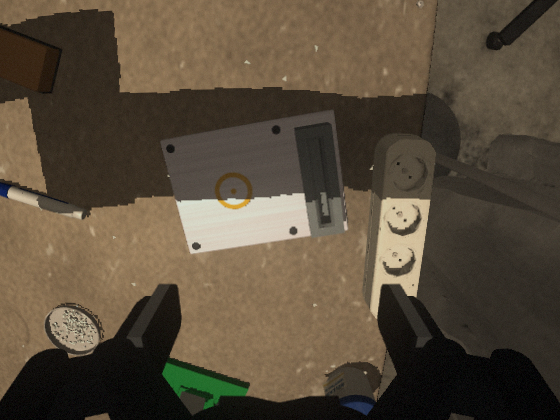

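The whole stand is visible now: ring at (233,190), grey block from (315,125) to (325,235). I'll measure it.

Run:
```python
from m import *
c=load('w2'); f=np.ascontiguousarray(c['frame'][:,:,::-1])
cv2.imwrite('pics/z4.png',np.hstack([cv2.resize(f[105:265,150:360],(788,600))]))
H=hsv(c); h,s,v=H[...,0],H[...,1],H[...,2]
y=((h>12)&(h<32)&(s>120)).astype(np.uint8); m=comps(c,y,(205,165,60,50));
ct=max(cv2.findContours(m,cv2.RETR_EXTERNAL,cv2.CHAIN_APPROX_NONE)[0],key=cv2.contourArea)
e=cv2.fitEllipse(ct); print(e, plane(c,[e[0]],.01))
```

```text
((233.13043212890625, 190.2978515625), (35.02317428588867, 36.65110778808594), 115.98675537109375) [[0.51503262 0.02629793 0.01      ]]
```

View pics/z4.png

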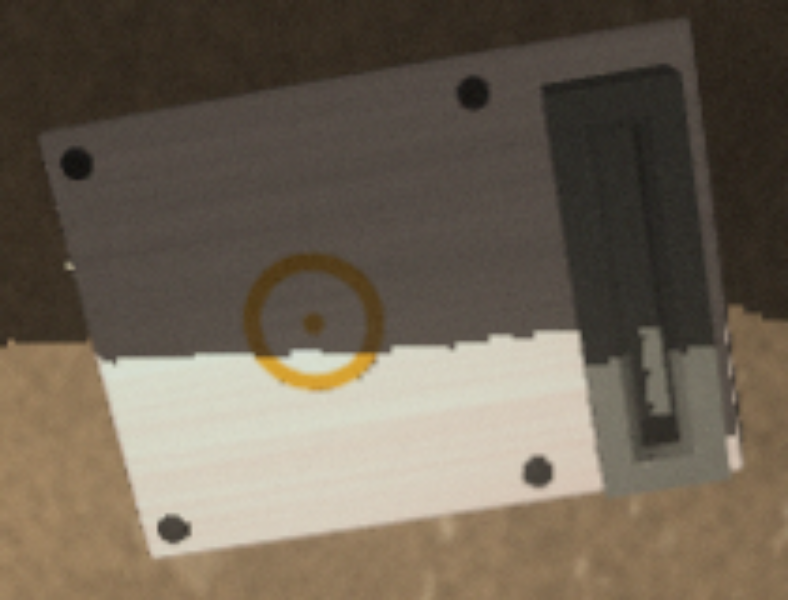

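Run:
```python
from m import *
c=load('w2')
u=lambda L:[(150+x/3.752,105+y/3.75) for x,y in L]
P=plane(c,u([(40,133),(690,20),(740,470),(152,557)]),.01); print(P.round(4),P.mean(0))
a=lambda d:np.degrees(np.arctan2(d[1],d[0]))
print(a(P[1]-P[0]),a(P[2]-P[3]),a(P[0]-P[3]),a(P[1]-P[2]),np.linalg.norm(P[1]-P[0]),np.linalg.norm(P[0]-P[3]))
G=plane(c,u([(543,85),(683,66),(728,478),(605,495)]),.04);print(G.round(4),G.mean(0),a(G[0]-G[3]),a(G[1]-G[2]))
S=plane(c,u([(587,125),(638,120),(690,453),(638,460)]),.04);print(S.round(4),S.mean(0),a(S[0]-S[3]),a(S[1]-S[2]))
print(plane(c,u([(313,324)]),.01))
# slot via top plate measure
t=load('top0'); print('top grey corner slot', plane(t,[(250+172/5-.0,160+92/5)],.04))
```

```text
[[ 0.4406  0.0768  0.01  ]
 [ 0.6152  0.1116  0.01  ]
 [ 0.6397 -0.0148  0.01  ]
 [ 0.4658 -0.0491  0.01  ]] [0.54033247 0.03112504 0.01      ]
11.25073497958124 11.178625799649119 101.27435607961903 100.96520440545412 0.17799742804853136 0.12842518972840297
[[ 0.5762  0.0958  0.04  ]
 [ 0.6101  0.1016  0.04  ]
 [ 0.6304 -0.0057  0.04  ]
 [ 0.5977 -0.0117  0.04  ]] [0.60360496 0.04499342 0.04      ] 101.3218853911684 100.73793870794927
[[ 0.5874  0.0864  0.04  ]
 [ 0.5999  0.0881  0.04  ]
 [ 0.6196  0.0011  0.04  ]
 [ 0.6059 -0.0013  0.04  ]] [0.60322798 0.04358713 0.04      ] 101.86868866649378 102.75051849502678
[[0.51533212 0.02510168 0.01      ]]
top grey corner slot [[0.5995957 0.0404774 0.04     ]]
```

Emit:
arm_command:
  motion:
    - {"x": 0, "z": -0.039, "y": -0.002, "roll": -0.077, "fingers": 1}
    - {"x": 0, "z": -0.039, "y": -0.002, "roll": -0.077, "fingers": 1}
    - {"x": 0, "z": -0.039, "y": -0.002, "roll": -0.077, "fingers": 1}
    - {"x": 0, "z": -0.039, "y": -0.002, "roll": -0.077, "fingers": 1}
    - {"x": 0, "z": 0, "y": 0, "roll": 0, "fingers": 1}
    - {"x": 0, "z": 0, "y": 0, "roll": 0, "fingers": 1}

```text
clock: 2.25
eef_pos: [0.5349, 0.1873, 0.2267]
tool_rot: [0.406, 0.582, -0.411, 0.573]
ft_force: [-0.0, -0.9, -0.0]
grip_width: 0.0854
```

Run:
```python
from g import *
c=snap('wrist','w3')
go([.503,.2845,.231],19.4)
```

```text
t 2.3 tcp [0.5349 0.1872 0.2267] xaxis [-0.0153  0.0031 -0.9999] jaw heading 19.45 j [0.332 0.387 0.197 1.395 0.008 1.564] F [ 0.25 -0.07  0.07] w 0.0854
shift total [-0.0035  0.0023 -0.1024]
world yaw err deg -0.049524034827285845 roll total 0.0008643574666084793
M [[-0.015, 0.943, 0.333], [0.003, 0.333, -0.943], [-1.0, -0.013, -0.008]]
```

View pics/w3.png

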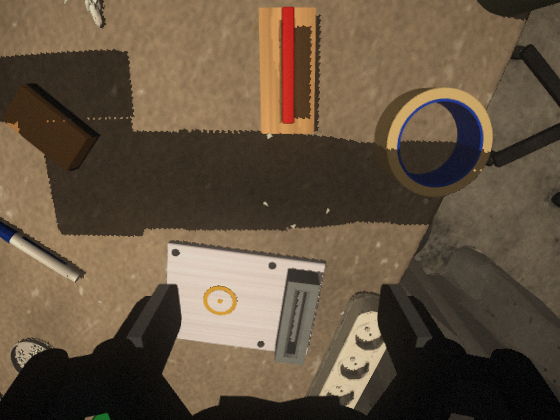

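Here the red top edge runs from (287,8) to (288,122) and is aligned with the jaws. The stand's slot is visible at (298,313).

Run:
```python
from m import *
from scipy.spatial.transform import Rotation as R
c=load('w3'); H=hsv(c); h,s,v=H[...,0],H[...,1],H[...,2]
red=(((h<6)|(h>172))&(s>150)&(v>90)).astype(np.uint8)
m=comps(c,red,(255,0,70,135)); r=rect(c,m,.098); print('panel top',r)
y=((h>12)&(h<32)&(s>120)).astype(np.uint8); m=comps(c,y,(195,280,50,40));
e=cv2.fitEllipse(max(cv2.findContours(m,cv2.RETR_EXTERNAL,cv2.CHAIN_APPROX_NONE)[0],key=cv2.contourArea)); print('ring',plane(c,[e[0]],.01))
f=np.ascontiguousarray(c['frame'][:,:,::-1]);cv2.imwrite('pics/z5.png',cv2.resize(f[230:370,150:340],None,fx=4,fy=4))
from g import go
go([r[0]/1000,r[1]/1000,.064],r[4]+90)
```

```text
panel top (504.8251953125, 287.350830078125, 79.25193786621094, 8.213933944702148, -70.02847290039062)
ring [[0.51490374 0.02596809 0.01      ]]
t 2.3 tcp [0.5349 0.1872 0.2267] xaxis [-0.0153  0.0031 -0.9999] jaw heading 19.45 j [0.332 0.387 0.197 1.395 0.008 1.564] F [ 0.25 -0.07  0.07] w 0.0854
shift total [ 0.1634  0.0072 -0.1031]
world yaw err deg 0.5220030647820835 roll total -0.009110672185948613
M [[-0.015, 0.943, 0.333], [0.003, 0.333, -0.943], [-1.0, -0.013, -0.008]]
```

View pics/z5.png

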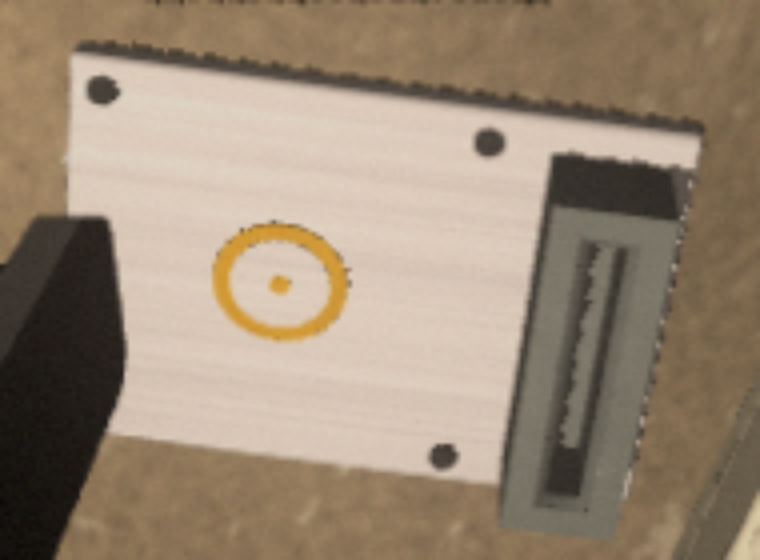

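Emit:
arm_command:
  motion:
    - {"x": 0, "z": -0.034, "y": 0.002, "roll": -0.003, "fingers": 1}
    - {"x": 0, "z": -0.034, "y": 0.002, "roll": -0.003, "fingers": 1}
    - {"x": 0, "z": -0.034, "y": 0.002, "roll": -0.003, "fingers": 1}
    - {"x": 0.03, "z": 0, "y": 0, "roll": 0, "fingers": 0.6}
    - {"x": 0.03, "z": 0, "y": 0, "roll": 0, "fingers": 0.6}
    - {"x": 0, "z": 0, "y": 0, "roll": 0, "fingers": 0.6}
    - {"x": 0, "z": 0, "y": 0, "roll": 0, "fingers": 0.6}

```text
clock: 2.88
eef_pos: [0.5124, 0.2765, 0.1669]
tool_rot: [0.411, 0.577, -0.415, 0.57]
ft_force: [0.2, 0.2, 1.0]
grip_width: 0.0508
```

Run:
```python
from g import *
c=snap('wrist','w4')
go([.5048,.2873,.064],19.97)
```

```text
t 2.9333 tcp [0.5121 0.276  0.1666] xaxis [-0.012   0.0012 -0.9999] jaw heading 18.46 j [0.491 0.443 0.125 1.263 0.007 1.739] F [-0.78 -0.05 -0.72] w 0.0512
shift total [ 0.1027 -0.0022 -0.0125]
world yaw err deg 1.5090149500140342 roll total -0.02633727933956255
M [[-0.012, 0.948, 0.317], [0.001, 0.317, -0.949], [-1.0, -0.011, -0.005]]
```

View pics/w4.png

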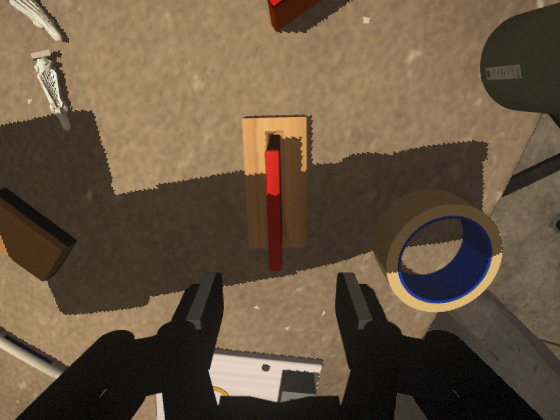

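The red edge runs from (273,140) to (275,270) and is centred between the fingers. I'll remeasure it from here.

Run:
```python
from m import *
from g import go
c=load('w4'); H=hsv(c); h,s,v=H[...,0],H[...,1],H[...,2]
red=(((h<6)|(h>172))&(s>150)&(v>50)).astype(np.uint8)
m=comps(c,red,(255,120,40,170)); r=rect(c,m,.098); print('panel top',r)
go([r[0]/1000,r[1]/1000,.064],r[4]+90)
```

```text
panel top (504.95135498046875, 287.7000427246094, 80.6942138671875, 8.7852201461792, -70.31070327758789)
t 2.9333 tcp [0.5121 0.276  0.1666] xaxis [-0.012   0.0012 -0.9999] jaw heading 18.46 j [0.491 0.443 0.125 1.263 0.007 1.739] F [-0.78 -0.05 -0.72] w 0.0512
shift total [ 0.1027 -0.002  -0.0128]
world yaw err deg 1.2283116724261447 roll total -0.02143808292451427
M [[-0.012, 0.948, 0.317], [0.001, 0.317, -0.949], [-1.0, -0.011, -0.005]]
```

Emit:
arm_command:
  motion:
    - {"x": 0.005, "z": -0.013, "y": -0.002, "roll": -0.022, "fingers": 0.6}
    - {"x": 0, "z": 0, "y": 0, "roll": 0, "fingers": 0.6}
    - {"x": 0.025, "z": 0, "y": 0, "roll": 0, "fingers": 0.6}
    - {"x": 0.025, "z": 0, "y": 0, "roll": 0, "fingers": 0.6}
    - {"x": 0.02, "z": 0, "y": 0, "roll": 0, "fingers": 0.6}
    - {"x": 0.015, "z": 0, "y": 0, "roll": 0, "fingers": 0.6}
    - {"x": 0.0, "z": 0, "y": 0, "roll": 0, "fingers": 0.6}
    - {"x": 0.0, "z": 0, "y": 0, "roll": 0, "fingers": 0.6}

```text
clock: 3.6
eef_pos: [0.5147, 0.2897, 0.0864]
tool_rot: [0.413, 0.577, -0.403, 0.577]
ft_force: [-0.2, 0.3, 0.7]
grip_width: 0.0514
```

Run:
```python
from g import *
go([.5049,.2876,.064],19.7)
```

```text
t 3.6 tcp [0.5147 0.2897 0.0864] xaxis [ 0.008   0.0116 -0.9999] jaw heading 19.44 j [0.509 0.505 0.003 1.056 0.006 1.741] F [-0.23  0.3   0.71] w 0.0514
shift total [ 0.0223 -0.0102 -0.0011]
world yaw err deg 0.26105566067022323 roll total -0.0045562808096644624
M [[0.008, 0.943, 0.333], [0.012, 0.333, -0.943], [-1.0, 0.011, -0.008]]
```

Emit:
arm_command:
  motion:
    - {"x": 0.0, "z": -0.001, "y": -0.01, "roll": -0.005, "fingers": 0.6}
    - {"x": 0, "z": 0, "y": 0, "roll": 0, "fingers": 0.6}
    - {"x": 0.012, "z": 0, "y": 0, "roll": 0, "fingers": 0.6}
    - {"x": 0.0, "z": 0, "y": 0, "roll": 0, "fingers": 0.6}

```text
clock: 3.93
eef_pos: [0.5092, 0.2893, 0.0799]
tool_rot: [0.415, 0.576, -0.399, 0.58]
ft_force: [-0.9, -0.7, -0.8]
grip_width: 0.0514
```

Run:
```python
from g import *
go([.5049,.2876,.064],19.7)
```

```text
t 3.9333 tcp [0.5092 0.2893 0.0799] xaxis [ 0.0174  0.0164 -0.9997] jaw heading 19.7 j [ 0.514  0.494 -0.034  1.02   0.006  1.741] F [-0.9  -0.74 -0.81] w 0.0514
shift total [ 0.0158 -0.005   0.0003]
world yaw err deg -0.0014568880023944075 roll total 2.5427492474585443e-05
M [[0.017, 0.941, 0.337], [0.016, 0.337, -0.941], [-1.0, 0.022, -0.01]]
```

Emit:
arm_command:
  motion:
    - {"x": -0.03, "z": 0, "y": -0.003, "roll": 0, "fingers": 0.6}
    - {"x": -0.03, "z": 0, "y": 0, "roll": 0, "fingers": 0.6}
    - {"x": 0.0, "z": 0, "y": 0, "roll": 0, "fingers": 0.6}

```text
clock: 4.18
eef_pos: [0.5055, 0.2871, 0.1405]
tool_rot: [0.415, 0.577, -0.4, 0.579]
ft_force: [1.0, 0.9, -0.3]
grip_width: 0.0513
```

Run:
```python
from g import *
go([.5049,.2876,.064],19.7)
```

```text
t 4.1833 tcp [0.5055 0.2871 0.1405] xaxis [ 0.0154  0.015  -0.9998] jaw heading 19.68 j [0.514 0.436 0.043 1.157 0.006 1.741] F [ 1.04  0.92 -0.29] w 0.0513
shift total [ 0.0765 -0.0019 -0.    ]
world yaw err deg 0.023846246671311633 roll total -0.00041619551865712605
M [[0.015, 0.941, 0.337], [0.015, 0.337, -0.942], [-1.0, 0.02, -0.009]]
```

Emit:
arm_command:
  motion:
    - {"x": 0.0, "z": 0, "y": 0, "roll": 0, "fingers": 0.6}
    - {"x": 0.0, "z": 0, "y": 0, "roll": 0, "fingers": 0.6}
    - {"x": 0.0, "z": 0, "y": 0, "roll": 0, "fingers": 0.6}

```text
clock: 4.43
eef_pos: [0.5076, 0.288, 0.1426]
tool_rot: [0.416, 0.576, -0.398, 0.58]
ft_force: [0.3, 0.3, -1.1]
grip_width: 0.0515
```

Run:
```python
from g import *
go([.5049,.2876,.064],19.7)
```

```text
t 4.4333 tcp [0.5076 0.288  0.1426] xaxis [ 0.0202  0.0176 -0.9996] jaw heading 19.65 j [0.513 0.435 0.046 1.156 0.005 1.741] F [ 0.3   0.25 -1.08] w 0.0515
shift total [ 0.0785 -0.0046  0.0002]
world yaw err deg 0.04837231861530711 roll total -0.0008442562266608534
M [[0.02, 0.941, 0.337], [0.018, 0.336, -0.942], [-1.0, 0.025, -0.01]]
```

Run:
```python
from g import *
for i in range(4):
    o=get_obs(); print(o['clock'],o['eef_pos'],o['joint_pos'],o['joint_vel'].round(4)); camera('top')
```

```text
4.4333 [0.50759757 0.2879629  0.14255334] [0.5132101  0.43459444 0.04616341 1.15615066 0.00542701 1.74097   ] [-0.0024  0.0008  0.0035 -0.0042  0.0001  0.0002]
4.4833 [0.5075526  0.28787754 0.14235569] [0.51316094 0.43481771 0.04598174 1.15605201 0.00534924 1.74094371] [ 0.0001  0.0053 -0.0089  0.0043  0.0004  0.0009]
4.5333 [0.50726265 0.28776369 0.14203765] [0.51320841 0.4351066  0.04558773 1.15621211 0.00540027 1.74097113] [ 0.0013  0.0041 -0.0047  0.0033  0.0022  0.0018]
4.5833 [0.50707782 0.28768297 0.14191633] [0.51323098 0.43517347 0.04537326 1.15640197 0.00542417 1.74096381] [-0.0015  0.0021 -0.0028  0.0031 -0.0009  0.0001]
```

Emit:
arm_command:
  motion:
    - {"x": 0.0, "z": 0, "y": 0.03, "roll": 0, "fingers": 0.6}
    - {"x": 0.0, "z": 0, "y": 0.0, "roll": 0, "fingers": 0.6}

```text
clock: 4.8
eef_pos: [0.5321, 0.2961, 0.1386]
tool_rot: [0.413, 0.578, -0.402, 0.579]
ft_force: [1.5, 0.9, 0.2]
grip_width: 0.0512
```

Run:
```python
from g import *
go([.5049,.2876,.064],19.7)
for i in range(3):
    o=get_obs(); print(o['clock'],o['eef_pos'],o['joint_pos'],o['joint_vel'].round(4)); camera('top')
```

```text
t 4.8 tcp [0.5321 0.2961 0.1386] xaxis [ 0.0102  0.0121 -0.9999] jaw heading 19.69 j [0.505 0.495 0.132 1.193 0.006 1.732] F [1.5  0.94 0.21] w 0.0512
shift total [ 0.0742 -0.0294 -0.0006]
world yaw err deg 0.012815839795223383 roll total -0.00022367860083476388
M [[0.01, 0.941, 0.337], [0.012, 0.337, -0.941], [-1.0, 0.014, -0.008]]
4.8 [0.5320628  0.29607623 0.13857286] [0.5050004  0.49458235 0.13168304 1.19310307 0.0056085  1.73217782] [ 0.0177 -0.0805 -0.1913  0.0689  0.0144  0.0077]
4.85 [0.52901996 0.2948414  0.13807669] [0.50542078 0.4925774  0.12712668 1.19561876 0.00605946 1.7323741 ] [ 0.0046 -0.0277 -0.0383  0.0179  0.0018  0.0019]
4.9 [0.52843376 0.29466158 0.13848449] [0.50558287 0.4911628  0.12592431 1.19586223 0.00615311 1.73247203] [ 0.0035 -0.0274 -0.0134 -0.0009 -0.002  -0.0001]
```

Emit:
arm_command:
  motion:
    - {"x": 0.0, "z": 0, "y": 0.03, "roll": 0, "fingers": 0.6}
    - {"x": 0.0, "z": 0, "y": 0.0, "roll": 0, "fingers": 0.6}
    - {"x": 0.0, "z": 0, "y": -0.004, "roll": 0, "fingers": 0.6}
    - {"x": 0.0, "z": 0, "y": -0.007, "roll": 0, "fingers": 0.6}
    - {"x": 0.0, "z": 0, "y": -0.007, "roll": 0, "fingers": 0.6}
    - {"x": 0.0, "z": 0, "y": -0.007, "roll": 0, "fingers": 0.6}
    - {"x": 0.0, "z": 0, "y": -0.007, "roll": 0, "fingers": 0.6}
    - {"x": 0.0, "z": 0, "y": -0.007, "roll": 0, "fingers": 0.6}
    - {"x": 0.0, "z": 0, "y": -0.007, "roll": 0, "fingers": 0.6}
    - {"x": 0.0, "z": 0, "y": -0.003, "roll": 0, "fingers": 0.6}

```text
clock: 5.78
eef_pos: [0.4986, 0.2838, 0.1391]
tool_rot: [0.409, 0.58, -0.404, 0.577]
ft_force: [0.1, 0.6, -0.3]
grip_width: 0.0512
```

Run:
```python
from g import *
camera('top')
go([.5049,.2876,.064],19.7)
```

```text
t 5.8333 tcp [0.4983 0.2837 0.1393] xaxis [ 2.0e-04  7.7e-03 -1.0e+00] jaw heading 19.8 j [0.514 0.435 0.038 1.17  0.007 1.739] F [-1.04 -1.04  0.01] w 0.0512
shift total [ 0.0753  0.0073 -0.0009]
world yaw err deg -0.10279234464937304 roll total 0.0017940648599763355
M [[0.0, 0.941, 0.339], [0.008, 0.339, -0.941], [-1.0, 0.003, -0.007]]
```

Emit:
arm_command:
  motion:
    - {"x": 0.004, "z": 0, "y": 0.004, "roll": 0, "fingers": 0.6}
    - {"x": 0.008, "z": 0, "y": 0.003, "roll": 0, "fingers": 0.6}
    - {"x": 0.01, "z": 0, "y": 0.0, "roll": 0, "fingers": 0.6}
    - {"x": 0.01, "z": 0, "y": 0.0, "roll": 0, "fingers": 0.6}
    - {"x": 0.01, "z": 0, "y": 0.0, "roll": 0, "fingers": 0.6}
    - {"x": 0.01, "z": 0, "y": 0.0, "roll": 0, "fingers": 0.6}
    - {"x": 0.01, "z": 0, "y": 0.0, "roll": 0, "fingers": 0.6}
    - {"x": 0.005, "z": 0, "y": 0.0, "roll": 0, "fingers": 0.6}
    - {"x": 0.003, "z": 0, "y": 0.0, "roll": 0, "fingers": 0.6}

```text
clock: 6.58
eef_pos: [0.5059, 0.287, 0.0612]
tool_rot: [0.409, 0.58, -0.404, 0.577]
ft_force: [0.4, -0.2, -0.2]
grip_width: 0.0514
```

Run:
```python
from g import *
camera('top')
go([.5049,.2876,.064],19.7)
```

```text
t 6.6333 tcp [0.5053 0.2866 0.0605] xaxis [-3.0e-04  7.2e-03 -1.0e+00] jaw heading 19.79 j [ 0.513  0.52  -0.047  1.001  0.006  1.738] F [-0.65  0.1  -0.56] w 0.0514
shift total [-0.0035 -0.0001 -0.0011]
world yaw err deg -0.09028587256207743 roll total 0.0015757857442442597
M [[-0.0, 0.941, 0.339], [0.007, 0.339, -0.941], [-1.0, 0.002, -0.007]]
```

Position and tilt are both good, so I'll grip.

Emit:
arm_command:
  motion:
    - {"x": -0.003, "z": 0, "y": 0, "roll": 0, "fingers": 0}
    - {"x": 0, "z": 0, "y": 0, "roll": 0, "fingers": 0}
    - {"x": 0, "z": 0, "y": 0, "roll": 0, "fingers": 0}
    - {"x": 0, "z": 0, "y": 0, "roll": 0, "fingers": 0}
    - {"x": 0, "z": 0, "y": 0, "roll": 0, "fingers": 0}
    - {"x": 0, "z": 0, "y": 0, "roll": 0, "fingers": 0}

```text
clock: 7.13
eef_pos: [0.5059, 0.2869, 0.0644]
tool_rot: [0.409, 0.58, -0.404, 0.577]
ft_force: [-1.1, -0.5, -1.3]
grip_width: 0.0076
```

Run:
```python
from g import *
go([.5049,.2876,.064],19.7)
```

```text
t 7.1333 tcp [0.5059 0.2869 0.0644] xaxis [ 4.0e-04  7.6e-03 -1.0e+00] jaw heading 19.79 j [ 0.512  0.517 -0.041  1.009  0.006  1.738] F [-1.07 -0.49 -1.27] w 0.0076
shift total [ 0.0004 -0.0007 -0.001 ]
world yaw err deg -0.09059927098564913 roll total 0.0015812555786061456
M [[0.0, 0.941, 0.339], [0.008, 0.339, -0.941], [-1.0, 0.003, -0.007]]
```

Emit:
arm_command:
  motion:
    - {"x": -0.004, "z": 0, "y": 0, "roll": 0, "fingers": 0}
    - {"x": -0.008, "z": 0, "y": 0, "roll": 0, "fingers": 0}
    - {"x": -0.01, "z": 0, "y": 0, "roll": 0, "fingers": 0}
    - {"x": -0.01, "z": 0, "y": 0, "roll": 0, "fingers": 0}
    - {"x": -0.015, "z": 0, "y": 0, "roll": 0, "fingers": 0}
    - {"x": -0.015, "z": 0, "y": 0, "roll": 0, "fingers": 0}
    - {"x": -0.015, "z": 0, "y": 0, "roll": 0, "fingers": 0}
    - {"x": -0.01, "z": 0, "y": 0, "roll": 0, "fingers": 0}
    - {"x": -0.005, "z": 0, "y": 0, "roll": 0, "fingers": 0}

```text
clock: 7.88
eef_pos: [0.5064, 0.2864, 0.1675]
tool_rot: [0.41, 0.579, -0.403, 0.578]
ft_force: [-0.0, 0.5, 0.1]
grip_width: 0.0072
```

Run:
```python
from g import *
c=snap('scene','s1')
go([.6033,.0434,.16],11.2)
f=np.ascontiguousarray(c['frame'][:,:,::-1]); cv2.imwrite('pics/z6.png',cv2.resize(f[120:300,170:370],None,fx=3,fy=3))
```

```text
t 7.9333 tcp [0.5071 0.2868 0.1686] xaxis [ 0.0062  0.0108 -0.9999] jaw heading 19.78 j [0.511 0.427 0.105 1.238 0.006 1.737] F [ 0.72 -0.52  0.34] w 0.0074
shift total [0.0066 0.0081 0.2616]
world yaw err deg -8.582789994395341 roll total 0.14979794440942437
M [[0.006, 0.941, 0.339], [0.011, 0.338, -0.941], [-1.0, 0.009, -0.008]]
```

View pics/z6.png

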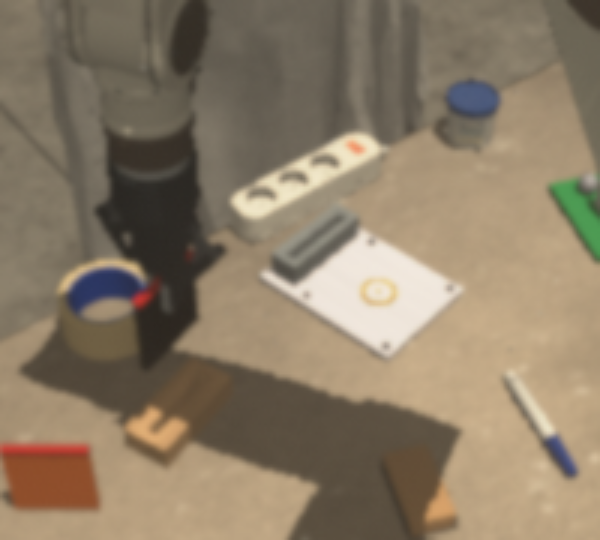

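The panel came straight out, and its foot is clear above the park block. I'll carry it over the slot.

Emit:
arm_command:
  motion:
    - {"x": 0, "z": 0.008, "y": 0.002, "roll": 0.0125, "fingers": 0}
    - {"x": 0, "z": 0.018, "y": 0.002, "roll": 0.0125, "fingers": 0}
    - {"x": 0, "z": 0.028, "y": 0.0025, "roll": 0.0125, "fingers": 0}
    - {"x": 0, "z": 0.028, "y": 0.0025, "roll": 0.0125, "fingers": 0}
    - {"x": 0, "z": 0.028, "y": 0.0025, "roll": 0.0125, "fingers": 0}
    - {"x": 0, "z": 0.028, "y": 0.0025, "roll": 0.0125, "fingers": 0}
    - {"x": 0, "z": 0.028, "y": 0.0025, "roll": 0.0125, "fingers": 0}
    - {"x": 0, "z": 0.028, "y": 0.0025, "roll": 0.0125, "fingers": 0}
    - {"x": 0, "z": 0.028, "y": 0.0025, "roll": 0.0125, "fingers": 0}
    - {"x": 0, "z": 0.02, "y": 0.002, "roll": 0.0125, "fingers": 0}
    - {"x": 0, "z": 0.012, "y": 0.002, "roll": 0.0125, "fingers": 0}
    - {"x": 0, "z": 0.006, "y": 0.002, "roll": 0.0125, "fingers": 0}

```text
clock: 8.93
eef_pos: [0.6068, 0.0295, 0.1611]
tool_rot: [0.454, 0.546, -0.449, 0.542]
ft_force: [-0.5, -0.8, -0.6]
grip_width: 0.0072
```

Run:
```python
from g import *
c=snap('scene','s2')
c=snap('wrist','w5')
go([.6035,.0423,.16],11.2)
```

```text
t 9.0333 tcp [0.6068 0.0306 0.1612] xaxis [-0.001   0.0091 -1.    ] jaw heading 10.72 j [0.046 0.49  0.185 1.266 0.009 1.43 ] F [-0.3   0.52 -1.55] w 0.007
shift total [ 0.0013 -0.001  -0.0121]
world yaw err deg 0.4835260070290701 roll total -0.008439120841678518
M [[-0.001, 0.983, 0.186], [0.009, 0.186, -0.983], [-1.0, 0.001, -0.009]]
```

View pics/w5.png

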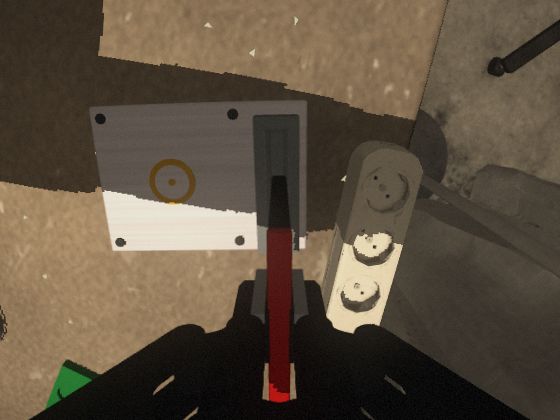

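View pics/s2.png

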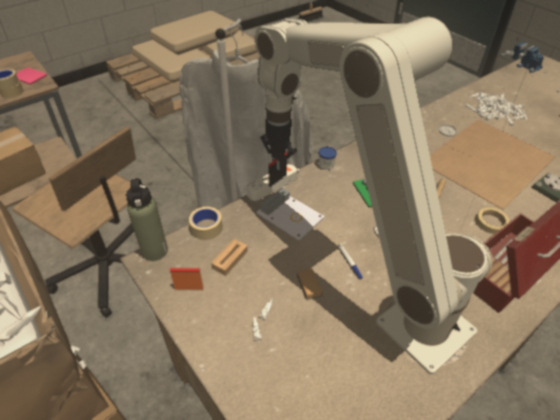

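Run:
```python
from m import *
c=load('w5'); H=hsv(c); h,s,v=H[...,0],H[...,1],H[...,2]
f=np.ascontiguousarray(c['frame'][:,:,::-1]);g=f.astype(float); g=np.clip(255*(g/255)**.6,0,255).astype(np.uint8)
cv2.imwrite('pics/z7.png',cv2.resize(g[90:260,80:330],None,fx=3.2,fy=3.2,interpolation=cv2.INTER_CUBIC))
red=(((h<6)|(h>172))&(s>150)&(v>30)).astype(np.uint8)
m=comps(c,red,(255,200,50,220)); print('panel top',rect(c,m,.1612+.0336))
y=((h>12)&(h<32)&(s>120)).astype(np.uint8); m=comps(c,y,(145,155,55,50));
e=cv2.fitEllipse(max(cv2.findContours(m,cv2.RETR_EXTERNAL,cv2.CHAIN_APPROX_NONE)[0],key=cv2.contourArea)); print('ring',plane(c,[e[0]],.01))
```

```text
panel top (606.8670654296875, 33.09712219238281, 76.72247314453125, 8.652913093566895, -79.50573062896729)
ring [[0.51487636 0.02657041 0.01      ]]
```

View pics/z7.png

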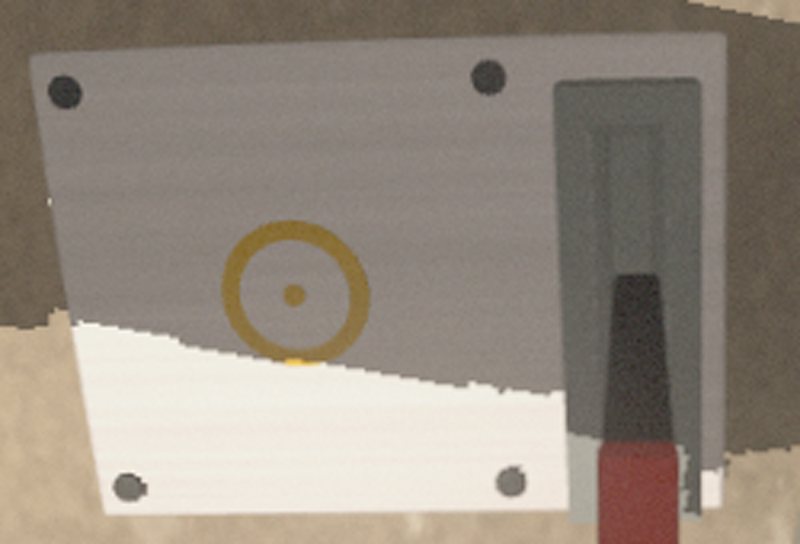

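Run:
```python
from m import *
c=load('w5'); u=lambda L:[(80+x/3.2,90+y/3.2) for x,y in L]
ax=np.array([.981,.194]); ay=np.array([-.194,.981])
def loc(P): P=P[:,:2]-np.array([.6033,.0434]); return np.c_[P@ax,P@ay].round(4)
print('slot end',loc(plane(c,u([(590,130),(663,127)]),.04)),'block',loc(plane(c,u([(555,83),(700,80)]),.04)))
print('foot far',loc(plane(c,u([(615,275),(657,275)]),.105)))
print('top far',loc(plane(c,u([(599,442),(679,442)]),.195)), 'tcp', loc(np.array([[.6068,.0306]])))
```

```text
slot end [[-0.0084  0.0445]
 [ 0.0083  0.045 ]] block [[-0.0161  0.0551]
 [ 0.0167  0.0554]]
foot far [[-0.0019  0.0251]
 [ 0.0056  0.025 ]]
top far [[-0.002   0.0276]
 [ 0.0063  0.0275]] tcp [[ 0.001  -0.0132]]
```

Emit:
arm_command:
  motion:
    - {"x": 0.002, "z": -0.005, "y": -0.001, "roll": -0.004, "fingers": 0}
    - {"x": 0.006, "z": -0.006, "y": -0.001, "roll": -0.004, "fingers": 0}
    - {"x": 0.01, "z": -0.003, "y": 0, "roll": 0, "fingers": 0}
    - {"x": 0.01, "z": 0, "y": 0, "roll": 0, "fingers": 0}
    - {"x": 0.01, "z": 0, "y": 0, "roll": 0, "fingers": 0}
    - {"x": 0.006, "z": 0, "y": 0, "roll": 0, "fingers": 0}
    - {"x": 0.003, "z": 0, "y": 0, "roll": 0, "fingers": 0}

```text
clock: 9.62
eef_pos: [0.599, 0.0542, 0.1094]
tool_rot: [0.448, 0.552, -0.443, 0.546]
ft_force: [0.6, -0.4, -1.4]
grip_width: 0.0074
```

Run:
```python
from g import *
camera('top')
c=snap('wrist','w6')
go([.6033-.0006,.0434-.0003,.0714],11.2)
f=np.ascontiguousarray(c['frame'][:,:,::-1]);g=f.astype(float); g=np.clip(255*(g/255)**.6,0,255).astype(np.uint8)
cv2.imwrite('pics/z8.png',cv2.resize(g[80:280,100:350],None,fx=3,fy=3,interpolation=cv2.INTER_CUBIC))
```

```text
t 9.7167 tcp [0.5989 0.0538 0.1097] xaxis [-0.0033  0.0113 -0.9999] jaw heading 11.86 j [0.084 0.515 0.086 1.144 0.012 1.448] F [-0.5  -0.33 -0.96] w 0.007
shift total [0.0381 0.0015 0.0117]
world yaw err deg -0.6586588170453354 roll total 0.011495765004732051
M [[-0.003, 0.979, 0.205], [0.011, 0.205, -0.979], [-1.0, -0.001, -0.012]]
```

View pics/z8.png

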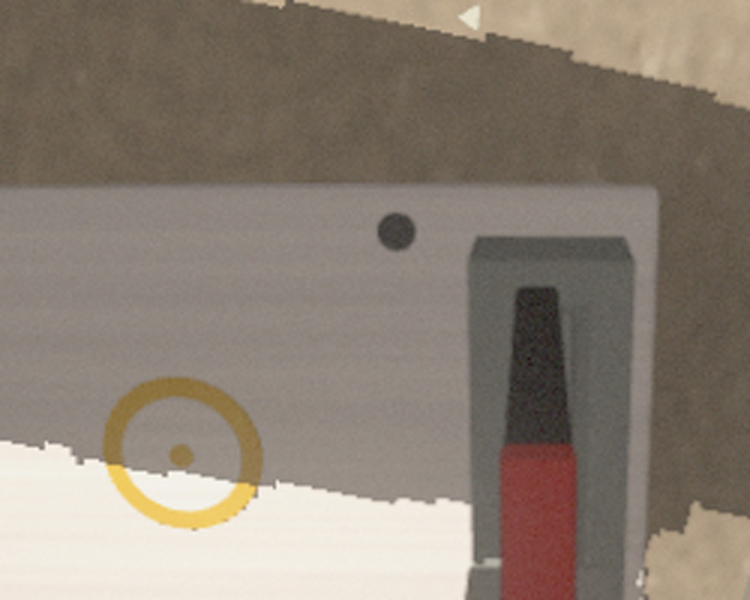

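Emit:
arm_command:
  motion:
    - {"x": 0, "z": 0.003, "y": 0.0005, "roll": 0.005, "fingers": 0}
    - {"x": 0, "z": 0.004, "y": 0.0005, "roll": 0.004, "fingers": 0}
    - {"x": 0, "z": 0.003, "y": 0.0005, "roll": 0, "fingers": 0}
    - {"x": 0, "z": 0.001, "y": 0, "roll": 0, "fingers": 0}

```text
clock: 10.05
eef_pos: [0.6041, 0.0427, 0.1109]
tool_rot: [0.451, 0.55, -0.445, 0.544]
ft_force: [-0.3, -0.0, -0.6]
grip_width: 0.007
```

Run:
```python
from g import *
camera('top')
c=snap('wrist','w7')
go([.6033-.0006,.0434-.0003,.0714],11.2)
f=np.ascontiguousarray(c['frame'][:,:,::-1]);g=f.astype(float); g=np.clip(255*(g/255)**.6,0,255).astype(np.uint8)
cv2.imwrite('pics/z9.png',cv2.resize(g[120:280,200:350],None,fx=3.75,fy=3.75,interpolation=cv2.INTER_CUBIC))
```

```text
t 10.15 tcp [0.604  0.0428 0.1109] xaxis [-7.000e-04  1.130e-02 -9.999e-01] jaw heading 11.32 j [0.065 0.52  0.098 1.149 0.011 1.438] F [-0.08  0.62 -1.8 ] w 0.0076
shift total [ 0.0395 -0.0012 -0.0001]
world yaw err deg -0.11560043924242791 roll total 0.0020176082815320266
M [[-0.001, 0.981, 0.196], [0.011, 0.196, -0.98], [-1.0, 0.002, -0.011]]
```

View pics/z9.png

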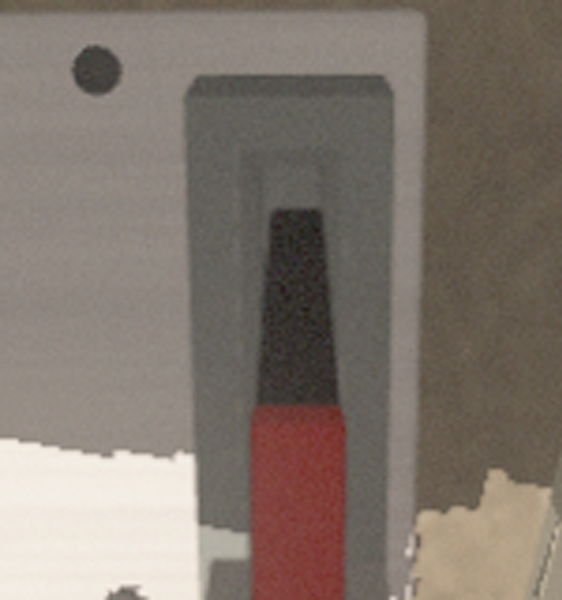

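Run:
```python
from m import *
c=load('w7'); u=lambda L:[(200+x/3.75,120+y/3.75) for x,y in L]
ax=np.array([.981,.194]); ay=np.array([-.194,.981])
def loc(P): P=P[:,:2]-np.array([.6033,.0434]); return np.c_[P@ax,P@ay].round(4)
print('slot mouth end',loc(plane(c,u([(241,152),(340,150)]),.04)),'block',loc(plane(c,u([(187,97),(393,95)]),.04)))
print('foot far',loc(plane(c,u([(273,209),(322,209)]),.0545)))
print('top far',loc(plane(c,u([(253,407),(343,407)]),.1445)), 'tcp', loc(np.array([[.604,.0428]])))
```

```text
slot mouth end [[-0.0077  0.0454]
 [ 0.0084  0.0457]] block [[-0.0163  0.0543]
 [ 0.0168  0.0547]]
foot far [[-0.0023  0.0392]
 [ 0.0052  0.0392]]
top far [[-0.0028  0.0411]
 [ 0.0052  0.0411]] tcp [[ 0.0006 -0.0007]]
```

Emit:
arm_command:
  motion:
    - {"x": 0.002, "z": -0.0005, "y": -0.001, "roll": 0.001, "fingers": 0}
    - {"x": 0.004, "z": 0, "y": 0, "roll": 0, "fingers": 0}
    - {"x": 0.005, "z": 0, "y": 0, "roll": 0, "fingers": 0}
    - {"x": 0.004, "z": 0, "y": 0, "roll": 0, "fingers": 0}
    - {"x": 0.003, "z": 0, "y": 0, "roll": 0, "fingers": 0}

```text
clock: 10.57
eef_pos: [0.6036, 0.0431, 0.0927]
tool_rot: [0.452, 0.548, -0.445, 0.544]
ft_force: [0.1, 0.3, -1.4]
grip_width: 0.0069
```

Run:
```python
from g import *
c=snap('wrist','w8')
go([.6033-.0004,.0434-.0003,.0714],11.2)
f=np.ascontiguousarray(c['frame'][:,:,::-1]);g=f.astype(float); g=np.clip(255*(g/255)**.6,0,255).astype(np.uint8)
cv2.imwrite('pics/z10.png',cv2.resize(g[120:280,200:350],None,fx=3.75,fy=3.75,interpolation=cv2.INTER_CUBIC))
```

```text
t 10.6167 tcp [0.6031 0.0431 0.0919] xaxis [ 6.000e-04  1.160e-02 -9.999e-01] jaw heading 11.21 j [0.065 0.533 0.067 1.103 0.012 1.441] F [-0.08  0.42 -2.16] w 0.0075
shift total [ 0.0205 -0.0002  0.0002]
world yaw err deg -0.011514190969663218 roll total 0.0002009605431240217
M [[0.001, 0.981, 0.194], [0.012, 0.194, -0.981], [-1.0, 0.003, -0.011]]
```

View pics/z10.png

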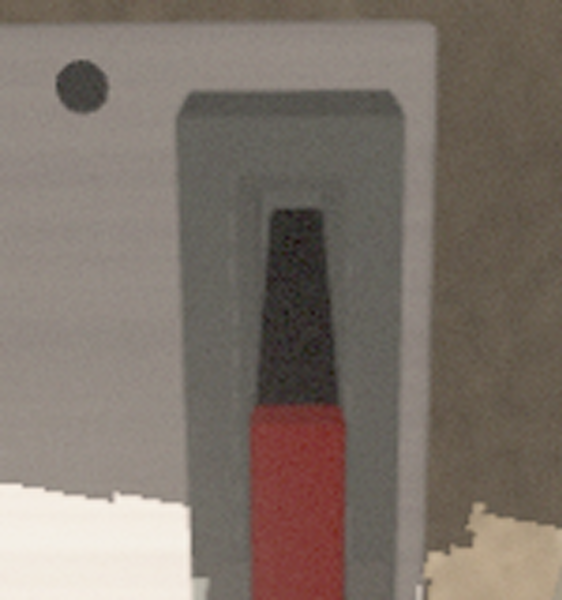

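Emit:
arm_command:
  motion:
    - {"x": 0.003, "z": 0, "y": -0.0006, "roll": 0, "fingers": 0}
    - {"x": 0.004, "z": 0, "y": 0, "roll": 0, "fingers": 0}
    - {"x": 0.004, "z": 0, "y": 0, "roll": 0, "fingers": 0}
    - {"x": 0.003, "z": 0, "y": 0, "roll": 0, "fingers": 0}

```text
clock: 10.95
eef_pos: [0.6024, 0.0434, 0.0764]
tool_rot: [0.452, 0.549, -0.445, 0.544]
ft_force: [0.1, 0.9, -0.7]
grip_width: 0.0073
```

Run:
```python
from g import *
go([.6033-.0008,.0434-.0003,.0714],11.2); o=get_obs(); print(o['ft_torque'])
```

```text
t 10.95 tcp [0.6024 0.0434 0.0764] xaxis [ 4.000e-04  1.170e-02 -9.999e-01] jaw heading 11.23 j [0.066 0.546 0.045 1.069 0.012 1.441] F [ 0.06  0.94 -0.74] w 0.0073
shift total [0.005  0.     0.0003]
world yaw err deg -0.03241230781281956 roll total 0.0005657014895035833
M [[0.0, 0.981, 0.195], [0.012, 0.195, -0.981], [-1.0, 0.003, -0.011]]
[ 0.00022146  0.02674617 -0.01031299]
```

Emit:
arm_command:
  motion:
    - {"x": 0.002, "z": 0, "y": 0, "roll": 0, "fingers": 0}
    - {"x": 0.002, "z": 0, "y": 0, "roll": 0, "fingers": 0}
    - {"x": 0.002, "z": 0, "y": 0, "roll": 0, "fingers": 0}

```text
clock: 11.2
eef_pos: [0.6024, 0.0437, 0.0704]
tool_rot: [0.452, 0.549, -0.445, 0.544]
ft_force: [-4.9, 0.6, 17.7]
grip_width: 0.0069
```

Run:
```python
from g import *
go([.6033-.0008,.0434-.0003,.0714],11.2); o=get_obs(); print(o['ft_torque'])
```

```text
t 11.2 tcp [0.6024 0.0437 0.0704] xaxis [ 5.000e-04  1.200e-02 -9.999e-01] jaw heading 11.24 j [0.066 0.552 0.038 1.056 0.012 1.441] F [-4.86  0.63 17.72] w 0.0069
shift total [-0.001   0.      0.0006]
world yaw err deg -0.04471810807879706 roll total 0.0007804782212376846
M [[0.0, 0.981, 0.195], [0.012, 0.195, -0.981], [-1.0, 0.003, -0.012]]
[-0.17217191  1.33477611 -0.02297238]
```

Emit:
arm_command:
  motion:
    - {"x": 0, "z": 0, "y": 0, "roll": 0, "fingers": 0.5}
    - {"x": 0, "z": 0, "y": 0, "roll": 0, "fingers": 0.5}
    - {"x": 0, "z": 0, "y": 0, "roll": 0, "fingers": 0.5}
    - {"x": 0, "z": 0, "y": 0, "roll": 0, "fingers": 0.5}

```text
clock: 11.53
eef_pos: [0.6035, 0.0439, 0.0717]
tool_rot: [0.453, 0.548, -0.444, 0.545]
ft_force: [-0.7, -0.3, -0.1]
grip_width: 0.0427
```

Run:
```python
from g import *
c=snap('wrist','w9')
go([.6033-.0008,.0434-.0003,.0714],11.2)
```

```text
t 11.5833 tcp [0.6035 0.0439 0.0716] xaxis [ 0.0034  0.0122 -0.9999] jaw heading 11.25 j [0.067 0.551 0.039 1.055 0.012 1.441] F [ 0.71 -0.23 -0.42] w 0.0423
shift total [ 0.0002 -0.0011  0.0006]
world yaw err deg -0.05287803759492249 roll total 0.0009228958580247411
M [[0.003, 0.981, 0.195], [0.012, 0.195, -0.981], [-1.0, 0.006, -0.011]]
```

View pics/w9.png

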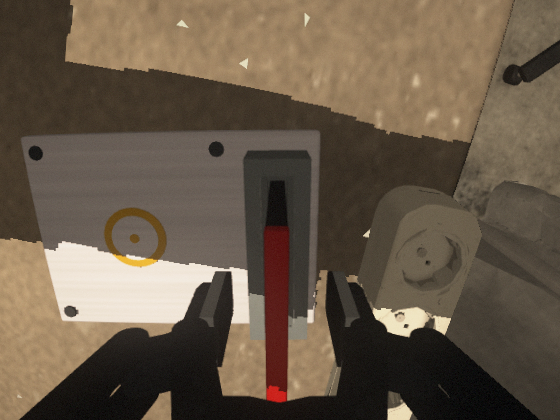

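The panel stands in the slot and the fingers are clear on both sides. Retreating straight up.

Emit:
arm_command:
  motion:
    - {"x": -0.005, "z": 0, "y": -0.001, "roll": 0, "fingers": 0.5}
    - {"x": -0.01, "z": 0, "y": 0, "roll": 0, "fingers": 0.5}
    - {"x": -0.015, "z": 0, "y": 0, "roll": 0, "fingers": 0.5}
    - {"x": -0.02, "z": 0, "y": 0, "roll": 0, "fingers": 0.5}
    - {"x": -0.025, "z": 0, "y": 0, "roll": 0, "fingers": 0.5}
    - {"x": -0.025, "z": 0, "y": 0, "roll": 0, "fingers": 0.5}
    - {"x": -0.02, "z": 0, "y": 0, "roll": 0, "fingers": 0.5}
    - {"x": -0.01, "z": 0, "y": 0, "roll": 0, "fingers": 0.5}
    - {"x": -0.005, "z": 0, "y": 0, "roll": 0, "fingers": 0.5}

```text
clock: 12.33
eef_pos: [0.6, 0.0415, 0.216]
tool_rot: [0.452, 0.549, -0.445, 0.544]
ft_force: [0.1, 1.1, -0.7]
grip_width: 0.0426
```

Run:
```python
from g import *
c=snap('wrist','w10'); t=snap('top','t2')
go([.55,-.296,.22],70.4)
f=np.ascontiguousarray(c['frame'][:,:,::-1]);
g=t['frame'][:,:,::-1]
cv2.imwrite('pics/z11.png',np.hstack([f[0:400,100:400],cv2.resize(g[155:235,245:345],(500,400))]))
```

```text
t 12.4333 tcp [0.6002 0.0416 0.2154] xaxis [ 4.000e-04  1.200e-02 -9.999e-01] jaw heading 11.23 j [0.063 0.451 0.265 1.384 0.012 1.438] F [-0.01 -0.49  0.39] w 0.0424
shift total [-0.0087 -0.115   0.3213]
world yaw err deg 59.1662775119797 roll total -1.0326463487327244
M [[0.0, 0.981, 0.195], [0.012, 0.195, -0.981], [-1.0, 0.003, -0.012]]
```

View pics/z11.png

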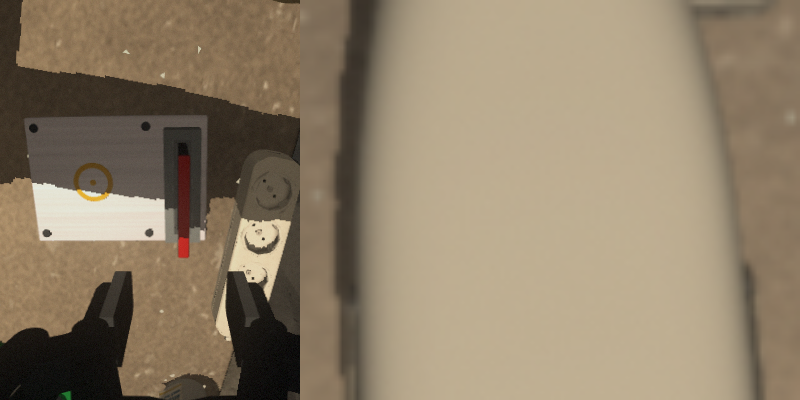

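Run:
```python
from m import *
c=load('w10'); H=hsv(c); h,s,v=H[...,0],H[...,1],H[...,2]
red=(((h<6)|(h>172))&(s>140)&(v>50)).astype(np.uint8)
m=comps(c,red,(265,130,40,140))
for z in (.100,.105,.110): print(z,rect(c,m,z))
```

```text
0.1 (603.8680419921875, 43.515525817871094, 81.41436767578125, 8.315717697143555, -78.8720531463623)
0.105 (603.4807739257812, 45.06501007080078, 79.84750366210938, 8.15567398071289, -78.87209796905518)
0.11 (603.0936279296875, 46.61448287963867, 78.28062438964844, 7.9956464767456055, -78.87205696105957)
```

Seating agrees: the edge length comes out at 80 mm at z = 0.105. Now to the tray.

Emit:
arm_command:
  motion:
    - {"x": 0, "y": -0.004, "z": 0.011, "roll": -0.08, "fingers": 0.6}
    - {"x": 0, "y": -0.008, "z": 0.018, "roll": -0.086, "fingers": 0.6}
    - {"x": 0, "y": -0.015, "z": 0.026, "roll": -0.086, "fingers": 0.6}
    - {"x": 0, "y": -0.017, "z": 0.025, "roll": -0.086, "fingers": 0.6}
    - {"x": 0, "y": -0.019, "z": 0.023, "roll": -0.086, "fingers": 0.6}
    - {"x": 0, "y": -0.021, "z": 0.022, "roll": -0.086, "fingers": 0.6}
    - {"x": 0, "y": -0.023, "z": 0.02, "roll": -0.086, "fingers": 0.6}
    - {"x": 0, "y": -0.024, "z": 0.018, "roll": -0.086, "fingers": 0.6}
    - {"x": 0, "y": -0.026, "z": 0.015, "roll": -0.086, "fingers": 0.6}
    - {"x": 0, "y": -0.027, "z": 0.013, "roll": -0.086, "fingers": 0.6}
    - {"x": 0, "y": -0.027, "z": 0.011, "roll": -0.086, "fingers": 0.6}
    - {"x": 0, "y": -0.02, "z": 0.006, "roll": -0.086, "fingers": 0.6}
    - {"x": 0, "y": -0.01, "z": 0.002, "roll": 0, "fingers": 0.6}

```text
clock: 13.52
eef_pos: [0.5493, -0.2962, 0.1931]
tool_rot: [0.107, 0.71, -0.095, 0.689]
ft_force: [0.1, 0.7, 0.2]
grip_width: 0.0511
```

Run:
```python
from g import *
camera('top')
c=snap('wrist','w11')
go([.55,-.296,.22],70.4)
```

```text
t 13.6167 tcp [ 0.5494 -0.2952  0.193 ] xaxis [-0.0275  0.0222 -0.9994] jaw heading 73.28 j [-0.496  0.536  0.344  1.413  0.006 -0.205] F [-0.05  0.34 -0.26] w 0.0511
shift total [-0.027  -0.0003 -0.0001]
world yaw err deg -2.883057547811461 roll total 0.05031884673378383
M [[-0.027, 0.288, 0.957], [0.022, 0.958, -0.287], [-0.999, 0.013, -0.033]]
```

View pics/w11.png

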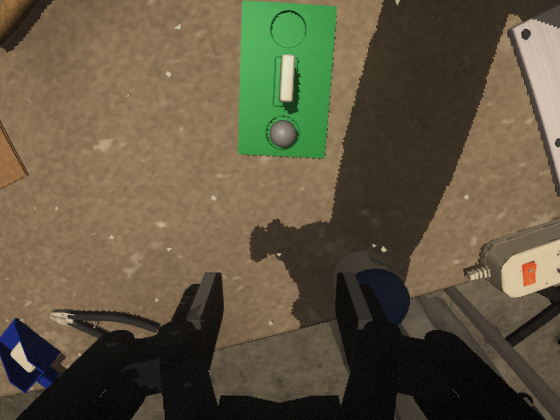

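The tray shows the ball in its pocket at (284,134), the fin at (288,78) and the empty pocket at (288,28). The tool has picked up a 2° tilt, which I'll remove while moving in. First I'll measure the tray.

```bash
cat > tray.py <<'E'
from m import *
def tray(fn,roi):
    c=load(fn); H=hsv(c); h,s,v=H[...,0],H[...,1],H[...,2]
    g=((h>45)&(h<90)&(s>90)).astype(np.uint8)
    m=comps(c,g,roi); r=rect(c,m,.010); print('tray',r)
    w=((s<70)&(v>140)).astype(np.uint8); m2=comps(c,w,(roi[0]+20,roi[1]+20,roi[2]-50,roi[3]-40)); q=rect(c,m2,.061); print('fin top',q)
    return r,q
E
python3 - <<'E'
from tray import *
r,q=tray('w11',(225,0,125,170))
c=load('w11'); print('ball',plane(c,[(284,134)],.018))
a=np.radians(r[4]); print('pred ball',r[0]+44*np.cos(a),r[1]+44*np.sin(a))
f=np.ascontiguousarray(c['frame'][:,:,::-1]); cv2.imwrite('pics/z12.png',cv2.resize(f[0:165,225:345],None,fx=3.6,fy=3.6))
E
```

```text
tray (456.5985412597656, -260.6614990234375, 130.5439453125, 80.39517211914062, -19.867538452148438)
fin top (456.292724609375, -260.79058837890625, 32.46519470214844, 9.177515029907227, -20.021705627441406)
ball [[ 0.49887259 -0.27437633  0.018     ]]
pred ball 497.9796974202411 -275.61475668932223
```

View pics/z12.png

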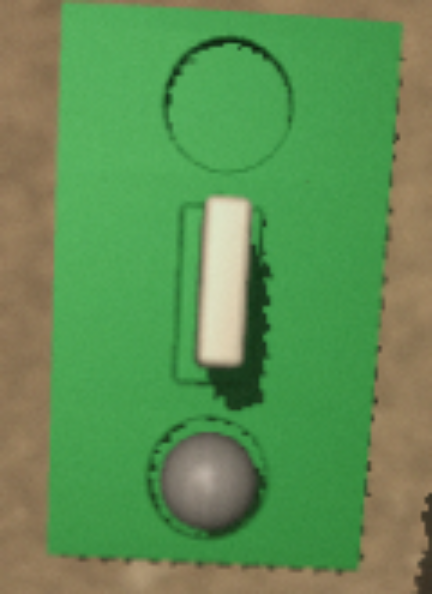

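Emit:
arm_command:
  motion:
    - {"x": 0, "y": 0, "z": -0.033, "roll": 0.018, "fingers": 0.6}
    - {"x": 0, "y": 0, "z": 0, "roll": 0, "fingers": 0.6}
    - {"x": 0, "y": 0, "z": -0.033, "roll": 0.018, "fingers": 0.6}
    - {"x": 0, "y": 0, "z": 0, "roll": 0, "fingers": 0.6}
    - {"x": 0, "y": 0, "z": -0.025, "roll": 0.018, "fingers": 0.6}
    - {"x": 0, "y": 0, "z": 0, "roll": 0, "fingers": 0.6}

```text
clock: 14.12
eef_pos: [0.4464, -0.2493, 0.1763]
tool_rot: [0.137, 0.724, -0.11, 0.667]
ft_force: [-0.0, 0.8, 0.2]
grip_width: 0.051
```

Run:
```python
from g import *
camera('top');camera('top')
go([.4565,-.2607,.16],70.1); j=get_obs()['joint_pos']; print(j[1]-j[2]+j[3]-np.pi/2)
```

```text
t 14.2167 tcp [ 0.4519 -0.252   0.1781] xaxis [-0.0627  0.0465 -0.9969] jaw heading 69.92 j [-0.514  0.365  0.034  1.317  0.01  -0.165] F [ 0.34 -0.55 -0.06] w 0.0513
shift total [ 0.0174 -0.007   0.0086]
world yaw err deg 0.1824110695030896 roll total -0.0031836737549131304
M [[-0.063, 0.343, 0.937], [0.047, 0.939, -0.341], [-0.997, 0.022, -0.075]]
0.07757801580916679
```

Emit:
arm_command:
  motion:
    - {"x": 0.03, "y": 0, "z": 0, "roll": 0, "fingers": 0.6}
    - {"x": 0, "y": 0, "z": 0, "roll": 0, "fingers": 0.6}

```text
clock: 14.38
eef_pos: [0.4529, -0.2498, 0.15]
tool_rot: [0.134, 0.719, -0.111, 0.673]
ft_force: [-1.2, 0.4, -1.0]
grip_width: 0.0515
```

Run:
```python
from g import *
for i in range(2):
  j=get_obs()['joint_pos']; print(j[1]-j[2]+j[3]-np.pi/2)
  camera('top')
go([.4565,-.2607,.16],70.1);
```

```text
0.07118091020261552
0.06422275650496423
t 14.4833 tcp [ 0.4567 -0.2521  0.1553] xaxis [-0.0482  0.0387 -0.9981] jaw heading 70.02 j [-0.51   0.375 -0.011  1.245  0.01  -0.162] F [ 0.02 -0.25  0.55] w 0.0512
shift total [-0.0051 -0.008   0.0024]
world yaw err deg 0.08342758507427561 roll total -0.0014560860465337876
M [[-0.048, 0.342, 0.939], [0.039, 0.94, -0.34], [-0.998, 0.02, -0.059]]
```

Emit:
arm_command:
  motion:
    - {"x": 0.035, "y": 0, "z": 0, "roll": 0, "fingers": 0.6}
    - {"x": 0, "y": 0, "z": 0, "roll": 0, "fingers": 0.6}
    - {"x": -0.005, "y": 0, "z": 0, "roll": 0, "fingers": 0.6}
    - {"x": -0.01, "y": 0, "z": 0, "roll": 0, "fingers": 0.6}
    - {"x": -0.015, "y": 0, "z": 0, "roll": 0, "fingers": 0.6}
    - {"x": -0.015, "y": 0, "z": 0, "roll": 0, "fingers": 0.6}
    - {"x": -0.01, "y": 0, "z": 0, "roll": 0, "fingers": 0.6}
    - {"x": -0.003, "y": 0, "z": 0, "roll": 0, "fingers": 0.6}
    - {"x": 0.035, "y": 0, "z": 0, "roll": 0, "fingers": 0.6}
    - {"x": 0, "y": 0, "z": 0, "roll": 0, "fingers": 0.6}

```text
clock: 15.32
eef_pos: [0.4725, -0.259, 0.1718]
tool_rot: [0.128, 0.702, -0.116, 0.691]
ft_force: [-1.7, 1.0, -1.9]
grip_width: 0.0514
```

Run:
```python
from g import *
for i in range(2):
  j=get_obs()['joint_pos']; print(j[1]-j[2]+j[3]-np.pi/2)
  camera('top')
go([.4565,-.2607,.16],70.1);
```

```text
0.02062471313447789
0.011755562896097471
t 15.4167 tcp [ 0.4766 -0.2614  0.1777] xaxis [-0.0027  0.0136 -0.9999] jaw heading 70.07 j [-0.508  0.361  0.03   1.249  0.011 -0.16 ] F [ 0.27 -0.63  0.37] w 0.0513
shift total [ 0.0178 -0.0064 -0.0189]
world yaw err deg 0.034949708163154014 roll total -0.0006099874800581771
M [[-0.003, 0.341, 0.94], [0.014, 0.94, -0.341], [-1.0, 0.012, -0.007]]
```

Emit:
arm_command:
  motion:
    - {"x": 0.003, "y": -0.001, "z": -0.003, "roll": 0, "fingers": 0.6}
    - {"x": 0.008, "y": -0.002, "z": -0.006, "roll": 0, "fingers": 0.6}
    - {"x": 0.012, "y": -0.002, "z": -0.006, "roll": 0, "fingers": 0.6}
    - {"x": 0.012, "y": -0.001, "z": -0.003, "roll": 0, "fingers": 0.6}
    - {"x": 0.012, "y": 0, "z": 0, "roll": 0, "fingers": 0.6}
    - {"x": 0.012, "y": 0, "z": 0, "roll": 0, "fingers": 0.6}
    - {"x": 0.012, "y": 0, "z": 0, "roll": 0, "fingers": 0.6}
    - {"x": 0.008, "y": 0, "z": 0, "roll": 0, "fingers": 0.6}
    - {"x": 0.004, "y": 0, "z": 0, "roll": 0, "fingers": 0.6}

```text
clock: 16.17
eef_pos: [0.4613, -0.2646, 0.1017]
tool_rot: [0.125, 0.692, -0.121, 0.701]
ft_force: [0.5, 0.3, -0.6]
grip_width: 0.051
```

Run:
```python
from g import *
camera('top')
c=snap('wrist','w12')
go([.4565,-.2607,.021],70.1); j=get_obs()['joint_pos']; print(j[1]-j[2]+j[3]-np.pi/2)
```

```text
t 16.2667 tcp [ 0.4612 -0.2645  0.1019] xaxis [ 0.0132  0.0037 -0.9999] jaw heading 70.01 j [-0.526  0.387 -0.143  1.032  0.01  -0.177] F [-0.03 -0.24 -0.31] w 0.0511
shift total [ 0.0808  0.0013 -0.0066]
world yaw err deg 0.09290793294893263 roll total -0.001621549331180999
M [[0.013, 0.342, 0.94], [0.004, 0.94, -0.342], [-1.0, 0.008, 0.011]]
-0.00958917912470314
```

View pics/w12.png

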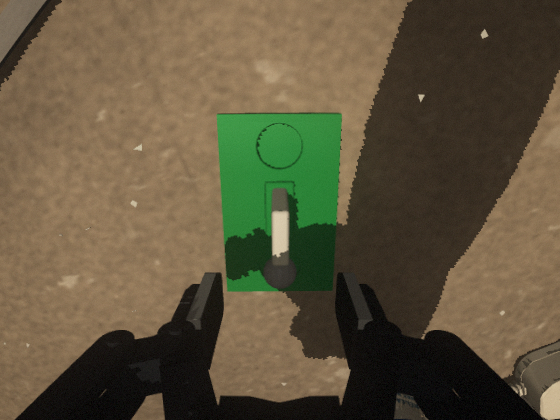

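Emit:
arm_command:
  motion:
    - {"x": 0.003, "y": 0.0005, "z": -0.002, "roll": 0, "fingers": 0.6}
    - {"x": 0.007, "y": 0.0005, "z": -0.003, "roll": 0, "fingers": 0.6}
    - {"x": 0.01, "y": 0, "z": -0.002, "roll": 0, "fingers": 0.6}
    - {"x": 0.01, "y": 0, "z": 0, "roll": 0, "fingers": 0.6}
    - {"x": 0.01, "y": 0, "z": 0, "roll": 0, "fingers": 0.6}
    - {"x": 0.01, "y": 0, "z": 0, "roll": 0, "fingers": 0.6}
    - {"x": 0.007, "y": 0, "z": 0, "roll": 0, "fingers": 0.6}
    - {"x": 0.004, "y": 0, "z": 0, "roll": 0, "fingers": 0.6}
    - {"x": 0.003, "y": 0, "z": 0, "roll": 0, "fingers": 0.6}

```text
clock: 17.02
eef_pos: [0.4583, -0.2621, 0.0369]
tool_rot: [0.124, 0.689, -0.122, 0.704]
ft_force: [1.0, -0.1, -0.4]
grip_width: 0.051
```

Run:
```python
from g import *
camera('top')
go([.4565,-.2607,.021],70.1); j=get_obs()['joint_pos']; print(j[1]-j[2]+j[3]-np.pi/2)
```

```text
t 17.0667 tcp [ 0.4579 -0.262   0.0364] xaxis [ 2.010e-02 -3.000e-04 -9.998e-01] jaw heading 70.03 j [-0.525  0.449 -0.244  0.861  0.01  -0.177] F [-1.46 -0.27 -0.25] w 0.0513
shift total [ 0.0154  0.0006 -0.0021]
world yaw err deg 0.06686953915445315 roll total -0.0011670936275364726
M [[0.02, 0.341, 0.94], [-0.0, 0.94, -0.342], [-1.0, 0.007, 0.019]]
-0.017540433135009748
```

Emit:
arm_command:
  motion:
    - {"x": 0.003, "y": 0, "z": -0.001, "roll": 0, "fingers": 0.6}
    - {"x": 0.005, "y": 0, "z": -0.001, "roll": 0, "fingers": 0.6}
    - {"x": 0.004, "y": 0, "z": 0, "roll": 0, "fingers": 0.6}
    - {"x": 0.002, "y": 0, "z": 0, "roll": 0, "fingers": 0.6}

```text
clock: 17.4
eef_pos: [0.4573, -0.2618, 0.0224]
tool_rot: [0.123, 0.688, -0.122, 0.704]
ft_force: [-0.3, 0.1, 0.9]
grip_width: 0.0511
```

Run:
```python
from g import *
camera('top')
go([.4565,-.2607,.021],70.1); j=get_obs()['joint_pos']; print(j[1]-j[2]+j[3]-np.pi/2)
```

```text
t 17.45 tcp [ 0.4571 -0.2617  0.0221] xaxis [ 0.022  -0.0014 -0.9998] jaw heading 70.04 j [-0.526  0.465 -0.263  0.823  0.01  -0.177] F [-0.71 -0.85  0.32] w 0.0512
shift total [ 0.0011  0.0008 -0.0009]
world yaw err deg 0.06418056810809958 roll total -0.0011201622292868055
M [[0.022, 0.341, 0.94], [-0.001, 0.94, -0.341], [-1.0, 0.006, 0.021]]
-0.01975208447814314
```

Emit:
arm_command:
  motion:
    - {"x": 0, "y": 0, "z": 0, "roll": 0, "fingers": 0}
    - {"x": 0, "y": 0, "z": 0, "roll": 0, "fingers": 0}
    - {"x": 0, "y": 0, "z": 0, "roll": 0, "fingers": 0}
    - {"x": 0, "y": 0, "z": 0, "roll": 0, "fingers": 0}
    - {"x": 0, "y": 0, "z": 0, "roll": 0, "fingers": 0}
    - {"x": 0, "y": 0, "z": 0, "roll": 0, "fingers": 0}

```text
clock: 17.95
eef_pos: [0.4573, -0.262, 0.0225]
tool_rot: [0.123, 0.688, -0.122, 0.704]
ft_force: [0.7, 0.2, -1.0]
grip_width: 0.0095
```

Run:
```python
from g import *
c=snap('wrist','w13')
go([.4565,-.2607,.021],70.1); j=get_obs()['joint_pos']; print(j[1]-j[2]+j[3]-np.pi/2)
```

```text
t 18.0 tcp [ 0.4573 -0.262   0.0225] xaxis [ 0.0225 -0.002  -0.9997] jaw heading 70.03 j [-0.526  0.465 -0.263  0.823  0.01  -0.177] F [ 0.07  0.06 -0.65] w 0.009
shift total [ 0.0015  0.0009 -0.0013]
world yaw err deg 0.0688885461666473 roll total -0.0012023319475201136
M [[0.022, 0.342, 0.94], [-0.002, 0.94, -0.342], [-1.0, 0.006, 0.022]]
-0.020419498962584992
```

View pics/w13.png

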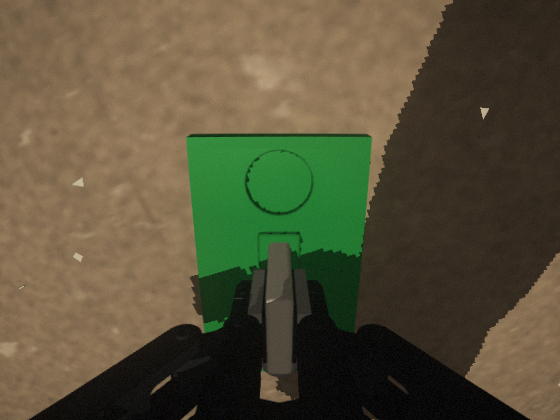

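The tray is gripped at its fin (width 9 mm). Lifting gently.

Emit:
arm_command:
  motion:
    - {"x": -0.003, "y": 0, "z": 0, "roll": 0, "fingers": 0}
    - {"x": -0.005, "y": 0, "z": 0, "roll": 0, "fingers": 0}
    - {"x": -0.007, "y": 0, "z": 0, "roll": 0, "fingers": 0}
    - {"x": -0.009, "y": 0, "z": 0, "roll": 0, "fingers": 0}
    - {"x": -0.01, "y": 0, "z": 0, "roll": 0, "fingers": 0}
    - {"x": -0.01, "y": 0, "z": 0, "roll": 0, "fingers": 0}
    - {"x": -0.01, "y": 0, "z": 0, "roll": 0, "fingers": 0}
    - {"x": -0.01, "y": 0, "z": 0, "roll": 0, "fingers": 0}
    - {"x": -0.01, "y": 0, "z": 0, "roll": 0, "fingers": 0}
    - {"x": -0.009, "y": 0, "z": 0, "roll": 0, "fingers": 0}
    - {"x": -0.007, "y": 0, "z": 0, "roll": 0, "fingers": 0}
    - {"x": -0.005, "y": 0, "z": 0, "roll": 0, "fingers": 0}
    - {"x": -0.003, "y": 0, "z": 0, "roll": 0, "fingers": 0}

```text
clock: 19.08
eef_pos: [0.4536, -0.261, 0.1311]
tool_rot: [0.124, 0.689, -0.122, 0.704]
ft_force: [0.6, 0.7, -1.7]
grip_width: 0.0093
```

```bash
cat > t.py <<'E'
from g import *
M0=None
def M_(y,tilt): pass
# grip pose
X0=np.array([.4573,-.262,.0225])
Q0=R.from_quat([.123,.688,-.122,.704])
def setq(q): pass
def tray_now(base=(.4565,-.2607,0.),yaw=-19.95,M0=np.array([[.0225,.342,.940],[-.002,.94,-.342],[-.9997,.006,.022]])):
    U,_,V=np.linalg.svd(M0); M0=U@V
    T=R.from_euler('z',yaw,degrees=True).as_matrix()
    rel=M0.T@T; off=M0.T@(np.array(base)-X0)
    o=get_obs(); M=R.from_quat(o['tool_rot']).as_matrix()
    Tn=M@rel; b=o['eef_pos']+M@off; ball=b+Tn@[.044,0,.018]
    tilt=np.degrees(np.arccos(Tn[2,2])); 
    print('base',b.round(4),'ball',ball.round(4),'yaw',np.degrees(np.arctan2(Tn[1,0],Tn[0,0])).round(2),'tilt deg',tilt.round(2),'slope x,y',Tn[2,0].round(4),Tn[2,1].round(4))
    return M,b,ball,Tn
E
python3 - <<'E'
from t import *
s=snap('scene','s3'); c=snap('wrist','w14')
go([.4728,.0178,.1125],101.2); tray_now(); j=get_obs()['joint_pos']; print(j[1]-j[2]+j[3]-np.pi/2)
f=s['frame'][:,:,::-1]; cv2.imwrite('pics/z13.png',np.hstack([cv2.resize(f[100:250,300:450],(400,400)),cv2.resize(c['frame'][:,:,::-1],(400,400))]))
E
```

```text
t 19.1833 tcp [ 0.4538 -0.2611  0.1308] xaxis [ 0.0217 -0.0013 -0.9998] jaw heading 70.03 j [-0.528  0.337 -0.134  1.08   0.01  -0.179] F [ 0.06 -0.66 -1.77] w 0.0092
shift total [ 0.0184  0.2685 -0.0777]
world yaw err deg 31.16995084361656 roll total -0.5440182699058932
M [[0.022, 0.342, 0.94], [-0.001, 0.94, -0.342], [-1.0, 0.006, 0.021]]
base [ 0.4529 -0.2598  0.1083] ball [ 0.4943 -0.2748  0.1263] yaw -19.93 tilt deg 0.06 slope x,y -0.001 0.0003
-0.01945419155828132
```

View pics/z13.png

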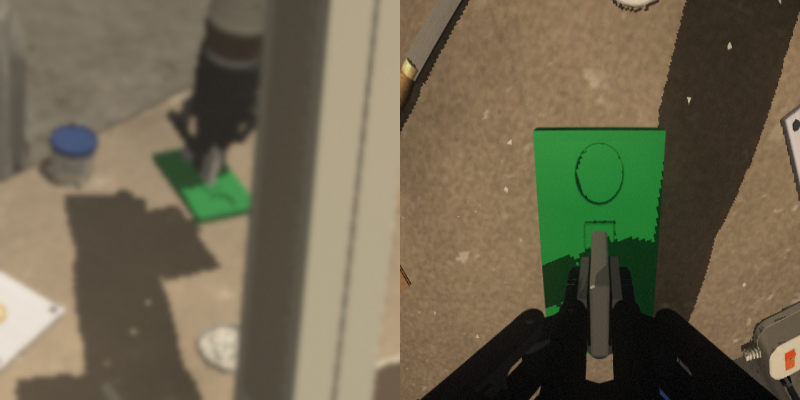

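The tray is up and level with the ball in it. Carrying it to the mark with ramped speed.

Emit:
arm_command:
  motion:
    - {"x": 0, "y": 0.002, "z": -0.0006, "roll": -0.004, "fingers": 0}
    - {"x": 0, "y": 0.005, "z": -0.0013, "roll": -0.01, "fingers": 0}
    - {"x": 0, "y": 0.008, "z": -0.002, "roll": -0.016, "fingers": 0}
    - {"x": 0, "y": 0.011, "z": -0.0026, "roll": -0.021, "fingers": 0}
    - {"x": 0, "y": 0.014, "z": -0.003, "roll": -0.027, "fingers": 0}
    - {"x": 0, "y": 0.017, "z": -0.0031, "roll": -0.033, "fingers": 0}
    - {"x": 0, "y": 0.018, "z": -0.0027, "roll": -0.035, "fingers": 0}
    - {"x": 0, "y": 0.018, "z": -0.0021, "roll": -0.035, "fingers": 0}
    - {"x": 0, "y": 0.018, "z": -0.0014, "roll": -0.035, "fingers": 0}
    - {"x": 0, "y": 0.018, "z": -0.0008, "roll": -0.035, "fingers": 0}
    - {"x": 0, "y": 0.018, "z": -0.0002, "roll": -0.035, "fingers": 0}

```text
clock: 20.1
eef_pos: [0.4614, -0.0999, 0.1259]
tool_rot: [0.016, 0.703, -0.013, 0.711]
ft_force: [0.1, 0.7, -3.5]
grip_width: 0.0096
```

Run:
```python
from t import *
go([.4728,.0178,.1125],101.2); tray_now(); j=get_obs()['joint_pos']; print(j[1]-j[2]+j[3]-np.pi/2)
```

```text
t 20.1 tcp [ 0.4614 -0.0999  0.1259] xaxis [ 0.0119  0.0046 -0.9999] jaw heading 87.63 j [-0.218  0.254 -0.265  1.041  0.007 -0.176] F [ 0.14  0.68 -3.54] w 0.0096
shift total [0.014  0.118  0.0063]
world yaw err deg 13.573321516880597 roll total -0.23689915090135752
M [[0.012, 0.041, 0.999], [0.005, 0.999, -0.041], [-1.0, 0.005, 0.012]]
base [ 0.46   -0.0989  0.1034] ball [ 0.5042 -0.1007  0.1209] yaw -2.33 tilt deg 0.59 slope x,y -0.0102 -0.0009
-0.010615261003677157
```

Emit:
arm_command:
  motion:
    - {"x": 0, "y": 0.018, "z": 0.0005, "roll": -0.035, "fingers": 0}
    - {"x": 0, "y": 0.018, "z": 0.001, "roll": -0.035, "fingers": 0}
    - {"x": 0, "y": 0.017, "z": 0.0012, "roll": -0.034, "fingers": 0}
    - {"x": 0, "y": 0.014, "z": 0.0013, "roll": -0.03, "fingers": 0}
    - {"x": 0, "y": 0.011, "z": 0.0012, "roll": -0.026, "fingers": 0}
    - {"x": 0, "y": 0.009, "z": 0.001, "roll": -0.02, "fingers": 0}
    - {"x": 0, "y": 0.007, "z": 0.0008, "roll": -0.016, "fingers": 0}
    - {"x": 0, "y": 0.005, "z": 0.0006, "roll": -0.012, "fingers": 0}
    - {"x": 0, "y": 0.003, "z": 0.0004, "roll": -0.008, "fingers": 0}
    - {"x": 0, "y": 0.001, "z": 0.0002, "roll": -0.004, "fingers": 0}

```text
clock: 20.93
eef_pos: [0.4572, 0.0209, 0.1238]
tool_rot: [-0.073, 0.701, 0.078, 0.705]
ft_force: [-0.6, -0.7, -2.8]
grip_width: 0.0089
```

Run:
```python
from t import *
s=snap('scene','s4'); camera('top'); c=snap('wrist','w15'); snap('top','t4')
go([.4728,.0178,.1125],101.2); M,b,ball,Tn=tray_now(); j=get_obs()['joint_pos']; print(j[1]-j[2]+j[3]-np.pi/2)
print('move tool', (M.T@(np.array([.515,.0262,.09+.018])-ball)).round(4))
f=s['frame'][:,:,::-1]; cv2.imwrite('pics/z14.png',np.hstack([cv2.resize(f[120:260,210:350],(400,400)),cv2.resize(c['frame'][:,:,::-1],(400,400))]))
```

```text
t 21.1333 tcp [0.4575 0.02   0.1239] xaxis [ 0.0046  0.0083 -1.    ] jaw heading 102.12 j [ 0.038  0.234 -0.298  1.034  0.008 -0.173] F [ 0.37  0.32 -3.24] w 0.009
shift total [ 0.0115 -0.0054  0.0144]
world yaw err deg -0.9235911603404645 roll total 0.01611970669025598
M [[0.005, -0.21, 0.978], [0.008, 0.978, 0.21], [-1.0, 0.007, 0.006]]
base [0.4558 0.0206 0.1014] ball [0.4991 0.0299 0.1187] yaw 12.17 tilt deg 0.9 slope x,y -0.0157 0.0013
-0.004899354746059625
move tool [ 0.0108 -0.0071  0.0147]
```

View pics/z14.png

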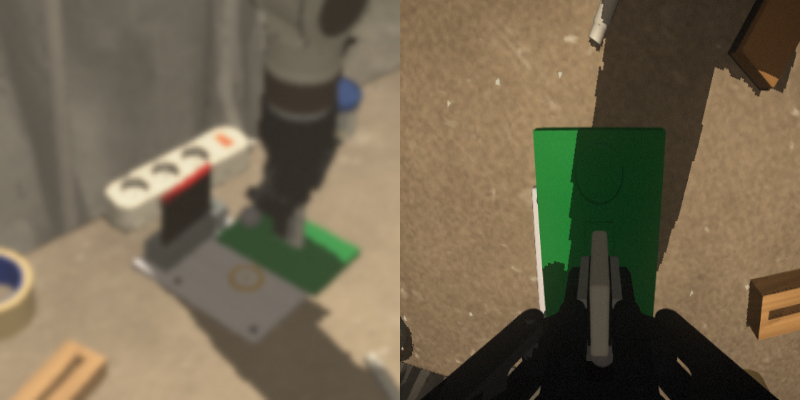

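View pics/t4.png

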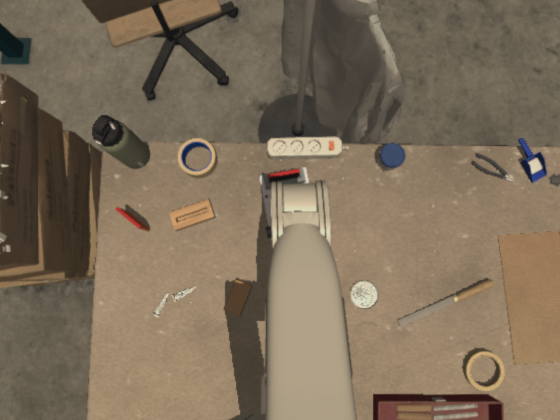

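Emit:
arm_command:
  motion:
    - {"x": 0.001, "y": -0.001, "z": 0.002, "roll": 0.003, "fingers": 0}
    - {"x": 0.002, "y": -0.0015, "z": 0.003, "roll": 0.005, "fingers": 0}
    - {"x": 0.003, "y": -0.002, "z": 0.004, "roll": 0.005, "fingers": 0}
    - {"x": 0.003, "y": -0.001, "z": 0.003, "roll": 0.003, "fingers": 0}
    - {"x": 0.002, "y": -0.001, "z": 0.002, "roll": 0, "fingers": 0}

```text
clock: 21.55
eef_pos: [0.4745, 0.0143, 0.1124]
tool_rot: [-0.065, 0.701, 0.07, 0.706]
ft_force: [-0.7, -0.5, -2.3]
grip_width: 0.0093
```

Run:
```python
from t import *
camera('top'); camera('top')
M,b,ball,Tn=tray_now(); print(get_obs()['clock'])
print('move tool', (M.T@(np.array([.515,.0262,.09+.018])-ball)).round(4))
```

```text
base [0.4726 0.015  0.0898] ball [0.516  0.0234 0.1071] yaw 10.96 tilt deg 0.86 slope x,y -0.0151 0.0008
21.65
move tool [-0.0008  0.0029 -0.0005]
```

Emit:
arm_command:
  motion:
    - {"x": -0.003, "y": 0.001, "z": 0, "roll": 0, "fingers": 0}
    - {"x": -0.006, "y": 0.001, "z": 0, "roll": 0, "fingers": 0}
    - {"x": -0.006, "y": 0.001, "z": 0, "roll": 0, "fingers": 0}
    - {"x": -0.003, "y": 0, "z": 0, "roll": 0, "fingers": 0}
    - {"x": 0.005, "y": 0, "z": 0, "roll": 0, "fingers": 0}
    - {"x": 0.01, "y": 0, "z": 0, "roll": 0, "fingers": 0}
    - {"x": 0.003, "y": 0, "z": 0, "roll": 0, "fingers": 0}
    - {"x": 0, "y": 0, "z": 0, "roll": 0, "fingers": 0}

```text
clock: 22.32
eef_pos: [0.4739, 0.018, 0.1135]
tool_rot: [-0.065, 0.701, 0.07, 0.707]
ft_force: [0.2, 0.5, -2.2]
grip_width: 0.0094
```

Run:
```python
from t import *
camera('top'); camera('top')
M,b,ball,Tn=tray_now(); print(get_obs()['clock'])
print('move tool', (M.T@(np.array([.515,.0262,.09+.018])-ball)).round(4))
```

```text
base [0.4721 0.0186 0.0913] ball [0.5156 0.027  0.1087] yaw 10.99 tilt deg 0.78 slope x,y -0.0137 0.0007
22.4167
move tool [ 0.0007 -0.0007 -0.0007]
```

Run:
```python
from t import *
s=snap('scene','s5')
f=s['frame'][:,:,::-1]; cv2.imwrite('pics/z15.png',cv2.resize(f[140:250,230:350],None,fx=5.4,fy=5.4,interpolation=cv2.INTER_CUBIC))
p=proj(s,[[.5156,.027,.1087],[.515,.0262,.01]]); print((p-[230,140])*5.4)
from m import *
H=hsv(s); h,sa,v=H[...,0],H[...,1],H[...,2]
red=(((h<6)|(h>172))&(sa>130)&(v>70)).astype(np.uint8); m=comps(s,red,(260,160,50,50)); print('panel top scene @.105',rect(s,m,.105))
tray_now()
```

```text
[[357.11264371 297.41595201]
 [353.29749599 417.45671441]]
panel top scene @.105 (596.4656372070312, 49.21403503417969, 62.59469985961914, 5.5849785804748535, -79.74802112579346)
base [0.4725 0.0186 0.0916] ball [0.5159 0.027  0.1091] yaw 10.98 tilt deg 0.74 slope x,y -0.0129 0.0006
```

View pics/z15.png

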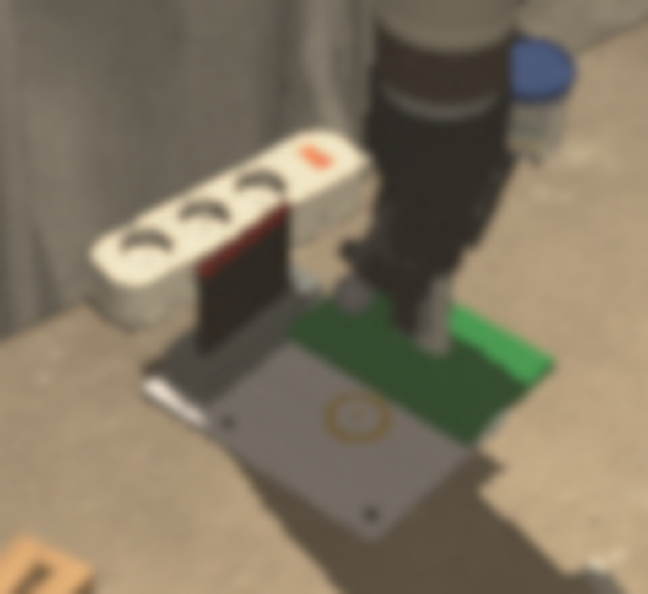

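The ball shows at crop (352,295), against a predicted (357,297), so it is in its pocket above the ring. The panel stands in the slot with its visible height right. The arm is still, so I'll hand in.

Run:
```python
from t import *
o=get_obs(); print(o['joint_vel'].round(4),o['ft_force'],o['clock']); tray_now(); print(job_done())
```

```text
[ 0.001  -0.0041  0.0102  0.0017 -0.0008  0.0062] [ 0.51259045 -1.08092614 -3.08256018] 22.4667
base [0.4725 0.0186 0.0916] ball [0.5159 0.027  0.1091] yaw 10.98 tilt deg 0.74 slope x,y -0.0129 0.0006
the job is handed in; nothing more can be done
None
```

I seated the black panel in the stand's slot and let it go. I then lifted the tray by its fin and handed the job in at 22.5 s, still holding the tray over the ring; no verdict was reported.

**Panel:** It met the slot floor at the expected height with about 18 N, then I released it. A wrist view after release gave an 80 mm edge length at 105 mm height, which means fully home. The last scene picture shows it still standing in the slot. A colour-mask size check in that same picture disagreed, giving a 63 mm edge. I put this down to shading and partial masking and did not resolve it.

**Tray:** From the arm pose, the underside was about 8.2 cm above the plate. The pocket centre was about 1 mm from the ring centre, and the arm was almost still.

**Ball:** It showed in its pocket in the scene view, within about 1 pixel (roughly 2 mm) of where I predicted it.

**Not perfect:** The tray leaned about 0.7° towards the ball end. The arm picked up small tilts as it moved, and I could only partly work them out. The ball may therefore sit up to 3 mm towards the panel within its pocket.

**Bystanders:** The tape roll and wax tub looked unmoved in the pictures, and I did not measure them.

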